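# Load the lantern crate and shove it up onto the dock

### The arm

A 7-joint arm with a two-finger parallel gripper is mounted at the origin on the work surface. World frame = base frame: x ahead of the robot, y to its left, z up, the work surface at z = 0. Lengths are in m, angles in rad, forces in N, time in s.
With the tool pointing down it reaches from about 0.425 to 0.925 m from the base axis. Payload 6.8 kg.
Tool frame: the origin (TCP) lies midway between the tips of the shut fingers; the grasp point (between the pads) lies 19 mm behind it; z points along the fingers, y is the line along which they close (so a half turn about z gives the same grasp; the last joint's range is limited). The gripper opens to 85 mm and grips with 20 to 120 N. Pads are 22 mm wide; open, the fingers measure 114 mm over their backs; the gripper's body (76 mm by 85 mm) begins 54 mm behind the grasp point. The pads swing forward as they close: fully open they stand 13 mm farther back than shut.
Start: joints at [1.065, 0.477, 0.022, 1.555, -0.011, 1.109, -0.083], TCP at [0.261, -0.622, 0.231] pointing down, gripper open.
Joint ranges: [-2.96, 2.96], [-0.34, 2.1], [-1.41, 1.46], [0.24, 2.44], [-1.37, 4.51], [0.17, 1.92], [-2.96, 2.96]. Speed limits (rad/s): [2.39, 2.39, 3.14, 3.14, 3.14, 3.14, 3.14].

### API

Orientations are given as a rotation vector (axis times angle).
In Python, from bench import r gives the robot as it stands. The module is installed in compiled form; this text tells all that it offers.
- The arm moves only by the tool apply_moves, never from a script. Its argument "rows" is a list of rows, each a list of 6 numbers: the shift along the tool's x, y, z scaled (see below), then the turn, a rotation vector about the tool's x, y, z scaled (see below). A call has 1 to 5 rows; each row is the pose to reach, as a shift and turn from the pose commanded when the call began, along the tool's axes at that moment; what a row does not reach only later rows make up. The controller multiplies each number of a shift by 0.25 m and each number of a turn by 90 degrees. A row lasts 1/8 s, in which the tool goes at most 62.5 mm and 10.7 degrees, less where a joint would pass 70% of its speed; a pose out of reach is approached as far as the arm can. A call with a number of a shift or a turn outside -1 to 1 is refused whole. A call with a gripper value outside its range is refused whole. "claw" is the opening, from 0 (shut) to 1 (fully open), set as the call begins (left out, the last holds). The fingers move at their own pace and stop on an object; "newtons" is the grip in N (left out, the last holds). Time passes only in rows, so rows that repeat a pose let the fingers close. It gives the time, the measured TCP pose, the force, the opening and the grip force at its end, in the units of the state.
- r.get_obs(): the state, without advancing time (a new reading comes with each control period).
- r.grab_frame(name): name is "scene" or "side" or "wrist"; returns a dict with "pixels" (420x560x3 uint8, red, green, blue), "intrinsics" (3x3 intrinsics, pixels), "dist" ([k1, k2, p1, p2, k3] as OpenCV has them; the pictures are not rectified), "eye" and "attitude" of the camera in the world. Camera axes: x right, y up, looking along -z (the intrinsics and any distortion apply to the point x, -y, -z); pixel columns grow to the right and rows downward; lengths in m; the calibration is good to about 2 mm. A picture is of the moment at which its call begins. There is no depth.
- r.hand_in(): hands the job in; it is judged then, once.
Trained networks look in a picture, given as the dict that the camera call returned (one of the last four; its "shot" number tells which), for a name from the list of things; names that differ only in an ending like _2 or _b are one class to them, and where a whole thing is asked for, a point or a joint stands for the part that bears it (a point fixed in the world has none). Each returns a list of dicts, best first, with "conf" (0 to 1); they miss things now and then, are a little off and sometimes report something else, mostly with a low value. They report only what shows in the picture. A call takes as long as a camera call.
- r.search_frame(picture, thing): "rect" ([left, top, width, height] in pixels, round what is visible of it).
- r.outline_of(picture, thing): "pixels" (420x560 bool, what is visible of it) and "rect" ([left, top, width, height] in pixels, round what is visible of it).
- r.landmark_of(picture, thing): "point" ([column, row] in pixels: a listed point, or the origin of a listed thing).
The state is a dict: "clock": time; "joints": joint angles; "qvel": joint speeds; "tau": joint torques, N m; "tcp_pos": TCP position; "orientation": TCP orientation; "contact_force": force on the tool from outside, world axes, zero at the start; "moment": the same for the moment, N m; "grip_width": finger opening in m; "gripper_force": force on a finger pad.
Only numpy, scipy, OpenCV 4.12 (cv2) and the standard library are available. Lean on these libraries where they do the work, as an engineer would, in place of code of your own. Each camera call takes 0.05 s, during which the arm holds its last target. There are 200 camera calls.

### The job

Put the bench brush lying on the dock's deck into the white tool tray. With the blue crate staying at the foot of the ramp, lay the cork insert flat in it first, then stand every glass lantern that is there upright on the insert inside the crate. Then push (do not carry) the loaded crate up the ramp until its rear edge drops behind the yellow lip and it sits flat on the deck, lanterns still standing; never tip a lantern over, and leave the other things on the table alone.

Things in the scene. Friction and masses are not known exactly. Their poses are not given: they have to be found in the camera images.
- dock: Fixed dock: a straight lane between two wooden rails (158 mm apart inside, 10 mm thick, 40 mm above the table). x points up the lane, y across (lane middle y = 0), z up; origin at table height under the crest of the ramp. The aluminium ramp rises straight from 0 mm at x = -125 mm to 25 mm at x = -4 mm (12 degrees; friction of ramp, table and crate about 0.6).
- dock_deck (a point): Middle of the top of the dock's white level deck, 15 mm above the table; axes as the dock's. The deck runs 96 mm either way along x: behind it (-x) the yellow lip, the crest of the ramp, stands 10 mm above the deck; ahead (+x) a wooden end stop, 45 mm above the table.
- dock_foot (a point): Middle of the lane's foot, on the bare table, 218 mm before the crest; axes as the dock's. The rails run from 92 mm before this point to the end stop.
- crate: Loose blue open crate, 180 mm long (x) by 150 mm wide (y) by 34 mm high, walls and floor 8 mm thick, 0.32 kg (about 0.76 loaded). Origin: centre of its underside. It starts flat at the lane's foot, x pointing up the lane. Pushing it up, loaded, takes up to 15 N. With its origin 90 to 102 mm past the dock's origin it lies behind the lip.
- insert_grip (a point): Grip point of the loose padded insert: a cork plate 154 mm (x) by 124 mm (y) by 6 mm with one upright wooden grip block at its centre, 14 mm (x) by 24 mm (y), its top 44 mm above the plate's underside. This point lies in the middle of the block, 30 mm above the underside; pinch the block across its 14 mm (along the insert's x). 0.10 kg.
- insert_base (a point): Centre of the underside of the insert; x along its length (154 mm), y across (124 mm), z up. Either way round in the crate is right.
- brush_mid (a point): Centre of a loose bench brush left lying on the dock's deck, 150 mm long (x) by 26 mm wide (y) by 26 mm high, this point 13 mm above its underside; the wooden back is the top 12 mm. 0.08 kg.
- tool_tray: Fixed white open tray, 200 mm (x) by 90 mm (y) by 24 mm high, walls and floor 5 mm; origin: centre of its underside.
- lantern1_mid (a point): Centre (30 mm up) of the red glass tea-light lantern: a closed upright square prism 50 x 50 mm, 60 mm tall (z up), dark metal edges, 0.085 kg. Absent in some starts.
- lantern2_mid (a point): Centre (30 mm up) of the amber glass tea-light lantern: a closed upright square prism 50 x 50 mm, 60 mm tall (z up), dark metal edges, 0.085 kg. Absent in some starts.
- lantern3_mid (a point): Centre (30 mm up) of the green glass tea-light lantern: a closed upright square prism 50 x 50 mm, 60 mm tall (z up), dark metal edges, 0.085 kg. Absent in some starts.
- lantern4_mid (a point): Centre (30 mm up) of the blue glass tea-light lantern: a closed upright square prism 50 x 50 mm, 60 mm tall (z up), dark metal edges, 0.085 kg. Absent in some starts.
- lantern5_mid (a point): Centre (30 mm up) of the purple glass tea-light lantern: a closed upright square prism 50 x 50 mm, 60 mm tall (z up), dark metal edges, 0.085 kg. Absent in some starts.
- pen_mug: Bystander, leave alone: blue pen mug, 70 mm across, 85 mm high; origin at its foot.
- wood_block: Bystander, leave alone: loose wooden block, 100 (x) x 45 x 30 mm high; origin at the centre of its underside.

How it is judged:
By the outcome, as a careful person would: the job done as asked, in the order asked, and still so for the second after the job is handed in, with the robot touching nothing.
Of lantern1, lantern2, lantern3, lantern4, lantern5 only 3 to 4 are there at a start; the rules pass over those that are not, and their reading is None.
At some moment in a run one of lantern1, lantern2, lantern3, lantern4, lantern5 may be knocked a few centimetres aside while the robot is not near it.
It also fails if it takes over 210 s, if anything falls off the work surface, if the arm or the gripper's body presses on something with over 40 N, if the wrist force passes 120 N, or if a joint passes its speed limit or range.

## Working session

There is one attempt and no reset: what is moved stays moved. The work goes in short steps, Python scripts to look and compute and a tool call to move; the robot and the scene stay as the last step left them, time stands still between calls to the robot, and variables do not carry over. Pictures are saved under pics/ and viewed, at most 16 in all, crops included, and the job is handed in when it is done.

Besides the shell and the picture viewer there is one more tool, called after "Emit:" in YAML: its name, and indented under it one key for each argument. apply_moves: Moves the arm, as the interface text tells. Its arguments: {"type":"object","properties":{"rows":{"type":"array","items":{"type":"array","items":{"type":"number"}}},"claw":{"type":"number"},"newtons":{"type":"number"}},"required":["rows"]}

```bash
mkdir -p pics; ls; cat > h.py <<'E'
import numpy as np, cv2
from scipy.spatial.transform import Rotation as R
from bench import r
def att(p):
    a=np.array(p["attitude"],float)
    return a if a.shape==(3,3) else R.from_rotvec(a).as_matrix() if a.size==3 else R.from_quat(a).as_matrix()
def ray(p,uv):
    q=cv2.undistortPoints(np.array([[uv]],float),np.array(p["intrinsics"],float),np.array(p["dist"],float))[0,0]
    return np.array(p["eye"],float),att(p)@np.array([q[0],-q[1],-1])
def at(p,uv,z):
    e,d=ray(p,uv); return e+d*(z-e[2])/d[2]
def save(p,n): cv2.imwrite(f"pics/{n}.png",p["pixels"][:,:,::-1])
def proj(p,X):
    c=att(p).T@(np.array(X,float)-np.array(p["eye"],float))
    return cv2.projectPoints(np.array([[c[0],-c[1],-c[2]]]),np.zeros(3),np.zeros(3),np.array(p["intrinsics"],float),np.array(p["dist"],float))[0].ravel()
E
python3 - <<'E'
from h import *
o=r.get_obs(); print({k:np.round(v,3) for k,v in o.items()})
names=[("dock",0),("dock_deck",.015),("dock_foot",0),("crate",0),("insert_grip",.03),("insert_base",0),("brush_mid",.028),("tool_tray",0),("lantern1_mid",.03),("lantern2_mid",.03),("lantern3_mid",.03),("lantern4_mid",.03),("lantern5_mid",.03),("pen_mug",0),("wood_block",0)]
for c in("scene","side"):
    p=r.grab_frame(c); save(p,c); print(c,p["eye"],p["attitude"])
    for n,z in names:
        for d in r.landmark_of(p,n)[:2]:
            print(n,round(d["conf"],2),np.round(d["point"]),np.round(at(p,d["point"],z),3))
print(r.get_obs()["clock"])
E
```

```text
pics
{'clock': np.float64(0.0), 'joints': array([ 1.065,  0.478,  0.022,  1.556, -0.012,  1.109, -0.083]), 'qvel': array([ 0.   ,  0.001, -0.001,  0.002, -0.001,  0.   ,  0.001]), 'tau': array([-0.0000e+00, -5.9645e+01,  1.6080e+00, -2.8120e+01,  1.3000e-02,
        9.0000e-03,  0.0000e+00]), 'tcp_pos': array([ 0.261, -0.622,  0.23 ]), 'orientation': array([-3.078e+00, -6.210e-01,  1.000e-03]), 'contact_force': array([ 0.236,  0.272, -0.651]), 'moment': array([-0.025,  0.015, -0.001]), 'gripper_force': np.float64(0.0), 'grip_width': np.float64(0.085)}
scene [1.7178636  0.24654458 0.874177  ] [0.69375483 0.85768332 1.63959979]
dock 0.66 [195. 176.] [ 0.388 -0.345  0.   ]
dock_deck 0.77 [348. 241.] [0.629 0.18  0.015]
crate 0.98 [229. 225.] [ 0.616 -0.158  0.   ]
crate 0.32 [382. 201.] [0.392 0.257 0.   ]
insert_grip 0.59 [193. 176.] [ 0.434 -0.332  0.03 ]
insert_grip 0.56 [433. 218.] [0.491 0.4   0.03 ]
insert_base 0.66 [193. 185.] [ 0.442 -0.332  0.   ]
brush_mid 0.92 [342. 232.] [0.611 0.162 0.028]
tool_tray 0.68 [432. 216.] [ 0.439  0.404 -0.   ]
tool_tray 0.46 [344. 232.] [ 0.574 
[... 669 characters left out ...]
]
crate 0.8 [269. 206.] [ 0.629 -0.159  0.   ]
insert_grip 0.69 [340. 183.] [ 0.44  -0.354  0.03 ]
insert_base 0.95 [340. 192.] [ 0.437 -0.341  0.   ]
brush_mid 0.56 [234. 253.] [0.601 0.176 0.028]
tool_tray 0.72 [254. 326.] [0.447 0.407 0.   ]
tool_tray 0.53 [340. 195.] [ 0.431 -0.323  0.   ]
lantern1_mid 0.84 [301. 239.] [0.451 0.047 0.03 ]
lantern2_mid 0.56 [332. 210.] [ 0.413 -0.149  0.03 ]
lantern4_mid 0.67 [276. 281.] [0.445 0.263 0.03 ]
lantern5_mid 0.78 [316. 226.] [ 0.433 -0.038  0.03 ]
lantern5_mid 0.47 [342. 183.] [ 0.432 -0.353  0.03 ]
pen_mug 0.82 [203. 296.] [0.61  0.349 0.   ]
pen_mug 0.2 [316. 226.] [ 0.445 -0.085  0.   ]
wood_block 0.56 [315. 176.] [ 0.555 -0.437  0.   ]
1.6
```

View pictures.

View pics/scene.png

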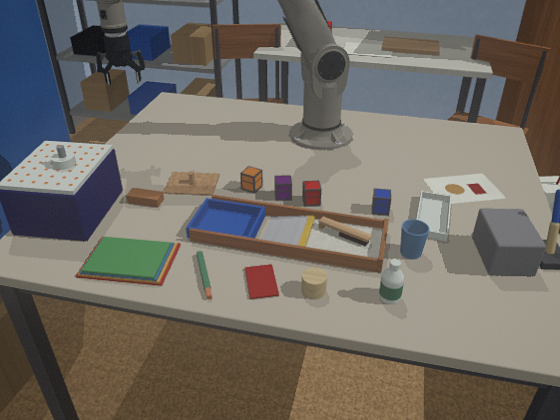

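View pics/side.png

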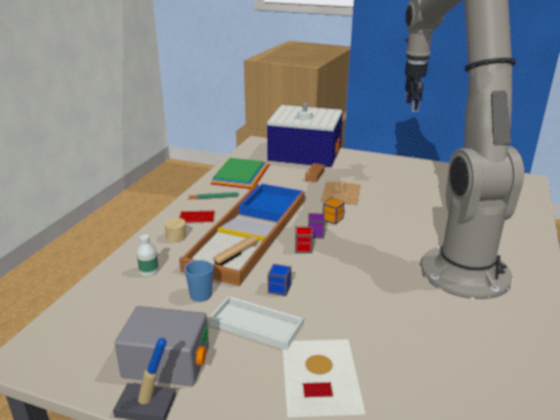

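```bash
cat >> h.py <<'E'
def go(x,y,z,yaw=0.,o=None):
    """print shift+turn (scaled) to TCP target, tool down; yaw deg = world heading of tool x"""
    o=o or r.get_obs(); p=np.array(o["tcp_pos"]); M=R.from_rotvec(o["orientation"])
    T=R.from_euler("z",yaw,degrees=True)*R.from_euler("x",180,degrees=True)
    s=M.inv().apply(np.array([x,y,z])-p)/.25; t=(M.inv()*T).as_rotvec()/(np.pi/2)
    print("tcp",p.round(4),"F",np.round(o["contact_force"],1),"w",round(float(o["grip_width"]),4),"t",round(float(o["clock"]),2))
    print("row",np.round(s,3),np.round(t,3))
E
python3 -c "
from h import *
go(.55,-.05,.36,0)"
```

```text
tcp [ 0.2615 -0.6223  0.2313] F [-1.1 -0.6  1.1] w 0.0852 t 1.6
row [ 1.951 -1.663 -0.515] [0.    0.    0.253]
```

Emit:
apply_moves:
  rows:
    - [0.9,-0.77,-0.25,0,0,0.253]
    - [0.9,-0.77,-0.25,0,0,0.253]
    - [0.9,-0.77,-0.25,0,0,0.253]
    - [0.9,-0.77,-0.25,0,0,0.253]
    - [0.9,-0.77,-0.25,0,0,0.253]

```text
clock: 2.22
tcp_pos: [0.3955, -0.3553, 0.2946]
orientation: [3.141, 0.003, 0.002]
contact_force: [1.1, -0.3, -0.1]
grip_width: 0.0853
gripper_force: 0.0
```

Emit:
apply_moves:
  rows:
    - [0.6,-1,-0.25,0,0,0]
    - [0.6,-1,-0.25,0,0,0]
    - [0.6,-1,-0.25,0,0,0]
    - [0.6,-1,-0.25,0,0,0]
    - [0.6,-1,-0.25,0,0,0]

```text
clock: 2.85
tcp_pos: [0.5454, -0.1048, 0.3572]
orientation: [-3.141, -0.004, -0.002]
contact_force: [0.4, -0.3, 0.8]
grip_width: 0.0854
gripper_force: 0.0
```

```bash
python3 - <<'E'
from h import *
go(.55,-.05,.36,0)
p=r.grab_frame("wrist"); save(p,"w1"); print(p["eye"],att(p).round(3))
for n,z in [("crate",0),("dock",0),("dock_foot",0),("dock_deck",.015),("brush_mid",.028)]:
    for d in r.landmark_of(p,n)[:1]: print(n,d["conf"],np.round(d["point"]),at(p,d["point"],z).round(4))
E
```

```text
tcp [ 0.5454 -0.1048  0.3572] F [ 0.4 -0.3  0.8] w 0.0854 t 2.85
row [ 0.019 -0.219 -0.011] [-0.    -0.001  0.002]
[ 0.61485089 -0.10394981  0.49919089] [[ 0.002  0.962  0.274]
 [-1.     0.002  0.001]
 [ 0.    -0.274  0.962]]
crate 0.91 [321. 107.] [ 0.6213 -0.1609  0.    ]
dock 0.88 [144. 102.] [0.6282 0.0773 0.    ]
dock_foot 0.68 [517. 155.] [ 0.5603 -0.4438  0.    ]
dock_deck 0.81 [ 74. 104.] [0.6279 0.1667 0.015 ]
```

View pics/w1.png

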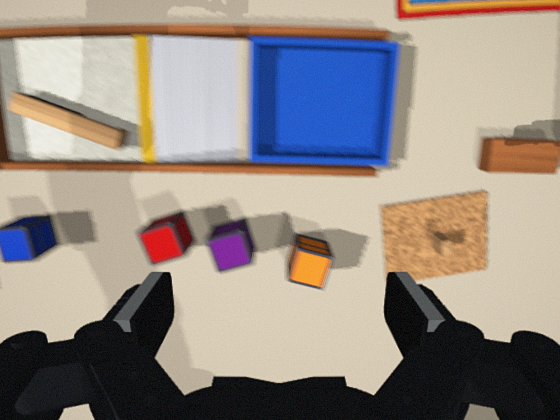

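```bash
cat >> h.py <<'E'
def rect(p,mask,z):
    c=max(cv2.findContours(mask.astype(np.uint8),0,1)[0],key=cv2.contourArea)[:,0]
    P=np.array([at(p,u,z)[:2] for u in c]).astype(np.float32)
    (cx,cy),(w,h),a=cv2.minAreaRect(P*1000)
    return np.round([cx/1000,cy/1000],4),round(w,1),round(h,1),round(a,1)
def hsv(p,lo,hi): return cv2.inRange(cv2.cvtColor(p["pixels"],cv2.COLOR_RGB2HSV),np.array(lo),np.array(hi))>0
E
python3 - <<'E'
from h import *
p=r.grab_frame("wrist")
m=hsv(p,(20,120,120),(32,255,255)); m[180:]=0; print("lip",rect(p,m,.025))
for n,z in [("crate",.034),("brush_mid",.041),("insert_base",.006)]:
    for d in r.outline_of(p,n)[:1]: print(n,d["conf"],d["rect"],rect(p,d["pixels"],z))
for uv in [(0,38),(380,40),(0,163),(376,169)]: print(at(p,uv,.04).round(4))
E
```

```text
lip (array([0.6277, 0.0633]), 18.6, 156.9, 88.7)
crate 0.98 [246.3, 33.7, 149.1, 132.9] (array([ 0.6235, -0.1615]), 182.6, 151.7, 88.0)
brush_mid 0.9 [11.5, 90.8, 117.9, 56.9] (array([0.605 , 0.1586]), 156.7, 29.4, 69.0)
insert_base 0.62 [379.5, 190.0, 109.4, 84.8] (array([ 0.4361, -0.3378]), 126.2, 157.0, 8.2)
[0.7077 0.234  0.04  ]
[ 0.696  -0.2291  0.04  ]
[0.553  0.2619 0.04  ]
[ 0.5416 -0.2337  0.04  ]
```

Emit:
apply_moves:
  rows:
    - [0.24,-1,0.6,0,0,-0.55]
    - [0.24,-1,0.6,0,0,-0.55]
    - [0.24,-1,0.6,0,0,-0.55]
    - [0.24,-1,0.6,0,0,-0.55]
    - [0.24,-1,0.6,0,0,-0.55]
  claw: 0.65
  newtons: 30

```text
clock: 3.98
tcp_pos: [0.604, 0.144, 0.2049]
orientation: [-2.849, -1.322, 0.001]
contact_force: [0.1, -0.3, 0.7]
grip_width: 0.0554
gripper_force: 0.0
```

```bash
python3 - <<'E'
from h import *
p=r.grab_frame("wrist")
for d in r.outline_of(p,"brush_mid")[:2]: print(d["conf"],d["rect"],rect(p,d["pixels"],.041))
go(.605,.159,.15,69)
E
```

```text
0.95 [220.3, 86.2, 87.4, 166.6] (array([0.6052, 0.1659]), 148.1, 26.9, 69.6)
tcp [0.6023 0.1475 0.2032] F [-1.3  1.3  0.2] w 0.0553 t 4.08
row [ 0.043 -0.02   0.213] [-0.004  0.    -0.211]
```

Emit:
apply_moves:
  rows:
    - [0.063,-0.04,0.1,0,0,-0.215]
    - [0.063,-0.04,0.25,0,0,-0.215]
    - [0.063,-0.04,0.5,0,0,-0.215]
    - [0.063,-0.04,0.65,0,0,-0.215]
    - [0.063,-0.04,0.724,0,0,-0.215]

```text
clock: 4.7
tcp_pos: [0.6061, 0.1588, 0.0234]
orientation: [2.593, 1.773, -0.005]
contact_force: [-0.1, -1.0, 0.1]
grip_width: 0.0558
gripper_force: 0.0
```

Emit:
apply_moves:
  rows:
    - [0,0,0,0,0,0]
    - [0,0,0,0,0,0]
    - [0,0,0,0,0,0]
    - [0,0,0,0,0,0]
  claw: 0

```text
clock: 5.2
tcp_pos: [0.6079, 0.1611, 0.0269]
orientation: [2.59, 1.776, 0.004]
contact_force: [-0.8, -1.1, 6.3]
grip_width: 0.025
gripper_force: 32.6
```

Emit:
apply_moves:
  rows:
    - [0,0,-0.2,0,0,0]
    - [0,0,-0.4,0,0,0]
    - [0,0,-0.6,0,0,0]
    - [0,0,-0.8,0,0,0]
    - [0,0,-0.8,0,0,0]

```text
clock: 5.82
tcp_pos: [0.6092, 0.1622, 0.2305]
orientation: [2.589, 1.775, 0.013]
contact_force: [0.1, 0.2, -0.4]
grip_width: 0.0255
gripper_force: 31.9
```

```bash
python3 - <<'E'
from h import *
p=r.grab_frame("scene")
for d in r.outline_of(p,"tool_tray")[:2]: print(d["conf"],d["rect"],rect(p,d["pixels"],.024))
go(.445,.405,.22,90)
E
```

```text
0.68 [417.3, 194.2, 34.1, 48.7] (array([0.4627, 0.4027]), 88.7, 231.7, 85.2)
tcp [0.6067 0.1607 0.2256] F [ 0.1 -0.  -2.2] w 0.0253 t 5.92
row [ 0.678 -0.956  0.022] [ 0.001  0.    -0.235]
```

Emit:
apply_moves:
  rows:
    - [0.678,-0.956,0,0,0,0.55]
    - [0.678,-0.956,0,0,0,0.55]
    - [0.678,-0.956,0,0,0,0.55]
    - [0.678,-0.956,0,0,0,0.55]
    - [0.678,-0.956,0,0,0,0.55]

```text
clock: 6.55
tcp_pos: [0.4423, 0.4064, 0.2234]
orientation: [3.096, 0.524, -0.004]
contact_force: [-0.1, 0.6, -1.2]
grip_width: 0.0252
gripper_force: 31.9
```

Emit:
apply_moves:
  rows:
    - [0,0,0,0,0,0.28]
    - [0,0,0,0,0,0.28]
    - [0,0,0,0,0,0.28]

```text
clock: 6.92
tcp_pos: [0.444, 0.4043, 0.2232]
orientation: [3.134, -0.164, -0.004]
contact_force: [0.8, 0.1, -0.5]
grip_width: 0.025
gripper_force: 31.9
```

```bash
python3 - <<'E'
from h import *
p=r.grab_frame("wrist"); save(p,"w2")
for d in r.outline_of(p,"tool_tray")[:2]: print(d["conf"],d["rect"],rect(p,d["pixels"],.024))
p=r.grab_frame("side")
for d in r.outline_of(p,"tool_tray")[:1]: print(d["conf"],d["rect"],rect(p,d["pixels"],.024))
for d in r.landmark_of(p,"tool_tray")[:1]: print(d["conf"],at(p,d["point"],0))
go(.445,.405,.22,-5)
E
```

```text
0.83 [230.6, 70.9, 97.3, 188.6] (array([0.4565, 0.4026]), 92.0, 178.5, 85.3)
0.84 [210.7, 298.9, 96.0, 49.4] (array([0.4381, 0.4177]), 115.6, 209.7, 85.6)
0.65 [4.51055789e-01 4.02912954e-01 1.11022302e-16]
tcp [0.4446 0.4047 0.2243] F [ 0.3 -0.4 -1.4] w 0.0253 t 7.17
row [ 0.001 -0.002  0.017] [ 0.001  0.001 -0.008]
```

View pics/w2.png

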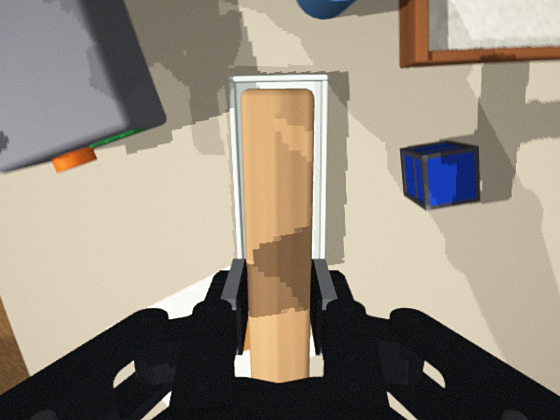

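Emit:
apply_moves:
  rows:
    - [0,0.006,0.23,0,0,0]
    - [0,0.006,0.45,0,0,0]
    - [0,0.006,0.68,0,0,0]
    - [0,0.006,0.8,0,0,0]
    - [0,0.006,0.825,0,0,0]

```text
clock: 7.8
tcp_pos: [0.4433, 0.4021, 0.0168]
orientation: [3.134, -0.158, -0.006]
contact_force: [-8.0, -4.8, 19.1]
grip_width: 0.025
gripper_force: 34.2
```

Emit:
apply_moves:
  rows:
    - [0,0,0.003,0,0,0]
    - [0,0,0.003,0,0,0]

```text
clock: 8.05
tcp_pos: [0.4457, 0.4045, 0.0197]
orientation: [-3.136, 0.16, -0.003]
contact_force: [0.0, 0.0, -1.3]
grip_width: 0.0251
gripper_force: 31.9
```

Emit:
apply_moves:
  rows:
    - [0,0,0,0,0,0]
    - [0,0,0,0,0,0]
    - [0,0,-0.15,0,0,0]
    - [0,0,-0.4,0,0,0]
    - [0,0,-0.6,0,0,0]
  claw: 0.45

```text
clock: 8.68
tcp_pos: [0.4451, 0.404, 0.1709]
orientation: [-3.136, 0.16, -0.002]
contact_force: [0.6, 1.2, -1.6]
grip_width: 0.0385
gripper_force: 0.0
```

```bash
python3 - <<'E'
from h import *
p=r.grab_frame("wrist"); save(p,"w3")
for d in r.outline_of(p,"brush_mid")[:2]: print(d["conf"],d["rect"],rect(p,d["pixels"],.031))
for d in r.outline_of(p,"tool_tray")[:1]: print(d["conf"],d["rect"],rect(p,d["pixels"],.024))
go(.46,-.34,.25,8)
E
```

```text
0.72 [261.6, 96.8, 36.2, 181.7] (array([0.4495, 0.4048]), 25.7, 147.5, 85.1)
0.94 [221.8, 69.0, 114.9, 238.9] (array([0.4456, 0.4036]), 90.0, 199.0, 85.2)
tcp [0.4463 0.4053 0.1719] F [-0.7  0.  -0.8] w 0.0383 t 8.82
row [ 0.359  2.958 -0.326] [-0.003 -0.003 -0.154]
```

Emit:
apply_moves:
  rows:
    - [0.14,0.986,-0.3,0,0,0]
    - [0.14,0.986,-0.3,0,0,0]
    - [0.14,0.986,-0.3,0,0,0]
    - [0.14,0.986,-0.3,0,0,0]
    - [0.14,0.986,-0.3,0,0,0]
  claw: 0.6

```text
clock: 9.45
tcp_pos: [0.4549, 0.15, 0.2433]
orientation: [3.135, -0.171, 0.0]
contact_force: [-0.8, 1.4, 0.5]
grip_width: 0.0517
gripper_force: 0.0
```

Emit:
apply_moves:
  rows:
    - [0.11,0.986,0,0,0,0]
    - [0.11,0.986,0,0,0,0]
    - [0.11,0.986,0,0,0,0]
    - [0.11,0.986,0,0,0,0]
    - [0.11,0.986,0,0,0,0]

```text
clock: 10.07
tcp_pos: [0.456, -0.0973, 0.2421]
orientation: [3.136, -0.172, -0.003]
contact_force: [0.0, 0.3, -0.1]
grip_width: 0.0514
gripper_force: 0.0
```

Emit:
apply_moves:
  rows:
    - [0.11,0.986,0,0,0,-0.154]
    - [0.11,0.986,0,0,0,-0.154]
    - [0.11,0.986,0,0,0,-0.154]
    - [0.11,0.986,0,0,0,-0.154]
    - [0.11,0.986,0,0,0,-0.154]

```text
clock: 10.7
tcp_pos: [0.4585, -0.3445, 0.2419]
orientation: [3.134, 0.212, -0.003]
contact_force: [-0.5, 0.9, 0.7]
grip_width: 0.0515
gripper_force: 0.0
```

```bash
python3 - <<'E'
from h import *
p=r.grab_frame("wrist"); save(p,"w4")
for d in r.outline_of(p,"insert_base")[:2]: print(d["conf"],d["rect"],rect(p,d["pixels"],.006))
for d in r.landmark_of(p,"insert_grip")[:2]: print(d["conf"],d["point"],at(p,d["point"],.03))
go(.436,-.338,.15,8.2)
E
```

```text
0.96 [194.5, 142.4, 152.2, 110.8] (array([ 0.4346, -0.3398]), 124.9, 154.6, 9.1)
0.57 [272.1, 205.7] [ 0.43433377 -0.34050821  0.03      ]
tcp [ 0.4599 -0.3391  0.2422] F [0.6 0.5 0. ] w 0.0513 t 10.85
row [-0.094 -0.017  0.369] [-0.001  0.001 -0.001]
```

View pics/w4.png

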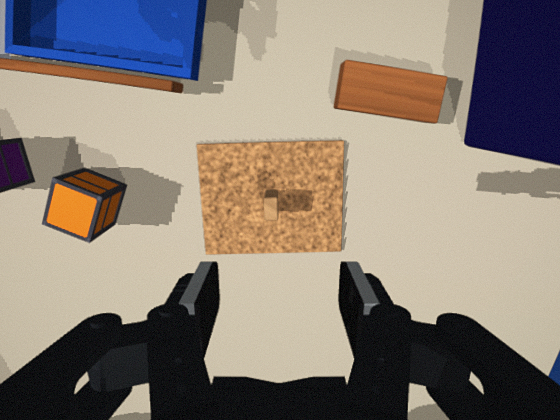

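Emit:
apply_moves:
  rows:
    - [-0.101,-0.011,0.2,0,0,-0.01]
    - [-0.101,-0.011,0.42,0,0,-0.01]
    - [-0.101,-0.011,0.65,0,0,-0.01]
    - [-0.101,-0.011,0.85,0,0,-0.01]
    - [-0.101,-0.011,0.9,0,0,-0.01]

```text
clock: 11.48
tcp_pos: [0.4329, -0.338, 0.0156]
orientation: [-3.127, -0.25, 0.006]
contact_force: [1.0, -0.1, 0.8]
grip_width: 0.0512
gripper_force: 0.0
```

Emit:
apply_moves:
  rows:
    - [0,0,0,0,0,0]
    - [0,0,0,0,0,0]
    - [0,0,0,0,0,0]
    - [0,0,0,0,0,0]
    - [0,0,0,0,0,0]
  claw: 0
  newtons: 50

```text
clock: 12.1
tcp_pos: [0.4355, -0.3427, 0.0205]
orientation: [3.13, 0.244, 0.005]
contact_force: [-0.5, 1.8, 7.4]
grip_width: 0.013
gripper_force: 50.9
```

Emit:
apply_moves:
  rows:
    - [0,0,-0.2,0,0,0]
    - [0,0,-0.4,0,0,0]
    - [0,0,-0.6,0,0,0]
    - [0,0,-0.7,0,0,0]
    - [0,0,-0.7,0,0,0]

```text
clock: 12.72
tcp_pos: [0.4351, -0.3429, 0.1963]
orientation: [3.129, 0.244, 0.008]
contact_force: [-0.3, -0.3, -0.8]
grip_width: 0.0131
gripper_force: 49.6
```

```bash
python3 - <<'E'
from h import *
p=r.grab_frame("scene")
for d in r.outline_of(p,"crate")[:1]: print(d["conf"],d["rect"],rect(p,d["pixels"],.034))
go(.622,-.161,.192,-1.5)
E
```

```text
0.8 [186.3, 200.1, 78.8, 37.2] (array([ 0.6373, -0.1557]), 176.8, 195.0, 0.6)
tcp [ 0.4334 -0.3418  0.1932] F [ 0.1  0.3 -0.6] w 0.0128 t 12.82
row [ 0.857 -0.597  0.005] [-0.    -0.     0.116]
```

Emit:
apply_moves:
  rows:
    - [0.488,-0.62,-0.43,0,0,0.116]
    - [0.488,-0.62,-0.43,0,0,0.116]
    - [0.488,-0.62,-0.43,0,0,0.116]
    - [0.488,-0.62,-0.43,0,0,0.116]
    - [0.488,-0.62,-0.43,0,0,0.116]

```text
clock: 13.45
tcp_pos: [0.532, -0.1663, 0.3007]
orientation: [-3.14, 0.032, -0.001]
contact_force: [-0.0, 0.9, -1.8]
grip_width: 0.0128
gripper_force: 49.6
```

```bash
python3 - <<'E'
from h import *
p=r.grab_frame("wrist"); save(p,"w5")
for d in r.outline_of(p,"crate")[:1]: print(d["conf"],d["rect"],rect(p,d["pixels"],.034))
for d in r.landmark_of(p,"crate")[:1]: print(d["conf"],at(p,d["point"],0))
m=hsv(p,(100,120,50),(130,255,255)); m=cv2.morphologyEx(m.astype(np.uint8),cv2.MORPH_OPEN,np.ones((3,3)));print(rect(p,m,.034))
go(.622,-.161,.3,-1.5)
E
```

```text
0.88 [184.2, 16.6, 176.0, 116.6] (array([ 0.6387, -0.1617]), 182.2, 120.8, 88.5)
0.75 [ 0.62297638 -0.15825954  0.        ]
(array([ 0.6387, -0.1628]), 178.7, 118.3, 88.7)
tcp [ 0.529  -0.1709  0.2991] F [-0.3 -0.6 -0.8] w 0.0129 t 13.6
row [ 0.371 -0.05  -0.005] [ 0.     0.002 -0.001]
```

View pics/w5.png

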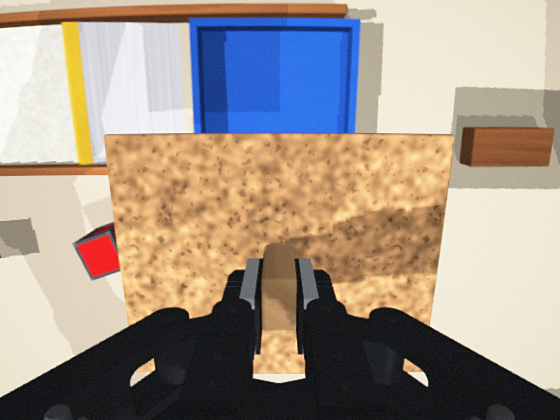

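```bash
python3 - <<'E'
from h import *
p=r.grab_frame("wrist"); o=r.get_obs(); z=o["tcp_pos"][2]-.012
for uv in [(106,135),(452,134)]: print((at(p,uv,z)-o["tcp_pos"]).round(4))
go(.623,-.162,.1,-1.5,o)
E
```

```text
[ 0.0626  0.0728 -0.012 ]
[ 0.059  -0.0743 -0.012 ]
tcp [ 0.5289 -0.1712  0.2992] F [-0.   0.3 -0.4] w 0.0133 t 13.65
row [ 0.378 -0.048  0.796] [ 0.     0.002 -0.001]
```

Emit:
apply_moves:
  rows:
    - [0.2,-0.05,0.1,0,0,0]
    - [0.38,-0.051,0.3,0,0,0]
    - [0.38,-0.051,0.5,0,0,0]
    - [0.38,-0.051,0.7,0,0,0]
    - [0.38,-0.051,0.82,0,0,0]

```text
clock: 14.28
tcp_pos: [0.6227, -0.1611, 0.0917]
orientation: [-3.141, 0.045, 0.009]
contact_force: [0.3, -0.9, -0.4]
grip_width: 0.0132
gripper_force: 49.6
```

Emit:
apply_moves:
  rows:
    - [0,0,0.06,0,0,0]
    - [0,0,0.12,0,0,0]
    - [0,0,0.18,0,0,0]
    - [0,0,0.22,0,0,0]
    - [0,0,0.24,0,0,0]

```text
clock: 14.9
tcp_pos: [0.6256, -0.1596, 0.0354]
orientation: [-3.141, 0.041, 0.0]
contact_force: [0.2, -0.0, -1.3]
grip_width: 0.0133
gripper_force: 49.6
```

```bash
python3 - <<'E'
from h import *
go(.623,-.161,.029,-1.5)
p=r.grab_frame("scene"); cv2.imwrite("pics/s2.png",cv2.resize(p["pixels"][150:290,120:360,::-1],None,fx=3,fy=3))
E
```

```text
tcp [ 0.6256 -0.1596  0.0354] F [ 0.2 -0.  -1.3] w 0.0133 t 14.9
row [-0.01   0.006  0.026] [-0.  0. -0.]
```

View pics/s2.png

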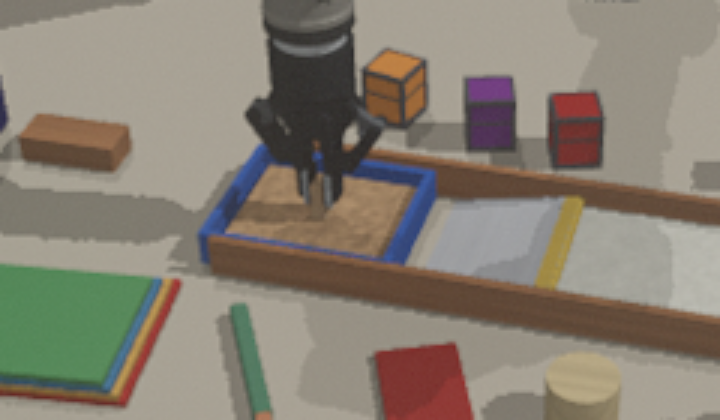

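Emit:
apply_moves:
  rows:
    - [0,0,0.02,0,0,0]
    - [0,0,0.028,0,0,0]
    - [0,0,0.028,0,0,0]

```text
clock: 15.32
tcp_pos: [0.6257, -0.1597, 0.0289]
orientation: [3.141, -0.041, 0.0]
contact_force: [-0.3, -0.2, -0.7]
grip_width: 0.0132
gripper_force: 49.6
```

Emit:
apply_moves:
  rows:
    - [0,0,0,0,0,0]
    - [0,0,0,0,0,0]
    - [0,0,-0.2,0,0,0]
    - [0,0,-0.45,0,0,0]
    - [0,0,-0.7,0,0,0]
  claw: 0.4

```text
clock: 15.95
tcp_pos: [0.6254, -0.1597, 0.2058]
orientation: [-3.141, 0.041, 0.0]
contact_force: [0.9, -0.2, 0.7]
grip_width: 0.0343
gripper_force: 0.0
```

Emit:
apply_moves:
  rows:
    - [-0.2,-0.2,-0.25,0,0,0]
    - [-0.4,-0.3,-0.5,0,0,0]
    - [-0.4,-0.3,-0.5,0,0,0]
    - [-0.4,-0.3,-0.5,0,0,0]

```text
clock: 16.45
tcp_pos: [0.5278, -0.0805, 0.333]
orientation: [-3.141, 0.038, -0.011]
contact_force: [0.5, 0.1, 0.5]
grip_width: 0.0341
gripper_force: 0.0
```

```bash
python3 - <<'E'
from h import *
p=r.grab_frame("wrist"); save(p,"w6")
for n,z in [("crate",.034),("insert_base",.014)]:
    for d in r.outline_of(p,n)[:1]: print(n,d["conf"],d["rect"],rect(p,d["pixels"],z))
for n in "1245":
    for d in r.outline_of(p,f"lantern{n}_mid")[:1]: print(n,d["conf"],np.round(d["rect"]))
    for d in r.landmark_of(p,f"lantern{n}_mid")[:1]: print(n,d["conf"],at(p,d["point"],.03).round(4))
go(.41,-.15,.2,0)
E
```

```text
crate 0.94 [267.7, 16.7, 161.1, 138.1] (array([ 0.6232, -0.1617]), 181.6, 149.6, 88.3)
insert_base 0.88 [277.9, 35.0, 130.2, 106.5] (array([ 0.624 , -0.1594]), 153.6, 124.5, 88.6)
1 0.54 [  1. 214.  72.  50.]
1 0.56 [0.4487 0.0454 0.03  ]
2 0.69 [306. 229.  55.  50.]
2 0.64 [ 0.4095 -0.1427  0.03  ]
4 0.59 [  1. 214.  67.  50.]
4 0.7 [0.4463 0.2511 0.03  ]
5 0.92 [228. 213.  46.  61.]
5 0.71 [ 0.4347 -0.043   0.03  ]
tcp [ 0.5277 -0.0822  0.3283] F [ 0.3  0.6 -0.1] w 0.0341 t 17.0
row [-0.463  0.284  0.513] [-0.     0.001 -0.017]
```

View pics/w6.png

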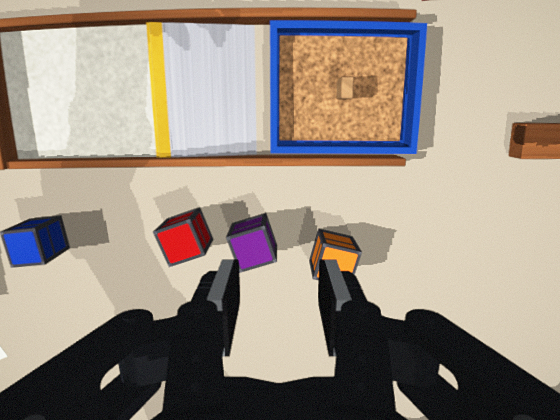

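```bash
cat >> h.py <<'E'
from scipy.optimize import minimize
HS={"red":[((0,120,60),(7,255,255)),((172,120,60),(180,255,255))],"amber":[((8,175,120),(22,255,255))],"blue":[((105,120,50),(128,255,255))],"purple":[((130,60,30),(165,255,255))],"green":[((40,80,40),(85,255,255))]}
def fit(p,col,x,y,z0=0.,win=.05):
    m=np.zeros((420,560),bool)
    for lo,hi in HS[col]: m|=hsv(p,lo,hi)
    W=np.zeros((420,560),np.uint8)
    def hull(c,hs,ht,a=0,S=8):
        q=[proj(p,(c[0]+hs*(u*np.cos(a)-v*np.sin(a)),c[1]+hs*(u*np.sin(a)+v*np.cos(a)),z0+h)) for u in(-1,1) for v in(-1,1) for h in(0,ht)]
        return cv2.convexHull((np.array(q)*S).astype(np.int32))
    cv2.fillConvexPoly(W,hull((x,y),win,.06,0,1),1)
    m=(m&(W>0)).astype(np.uint8); m=cv2.morphologyEx(m,cv2.MORPH_CLOSE,np.ones((5,5)))
    n,l,s,_=cv2.connectedComponentsWithStats(m)
    if n<2: return None
    m=(l==1+np.argmax(s[1:,4]))
    def cost(t):
        A=np.zeros((420,560),np.uint8); cv2.fillConvexPoly(A,hull(t[:2],.0245,.059,t[2]),1,cv2.LINE_8,3); A=A>0
        return 1-(A&m).sum()/max(1,(A|m).sum())
    best=min((minimize(cost,[x,y,a],method="Nelder-Mead",options=dict(initial_simplex=[[x,y,a],[x+.015,y,a],[x,y+.015,a],[x,y,a+.3]],xatol=1e-4,fatol=1e-3)) for a in np.deg2rad([-30,0,30])),key=lambda s:s.fun)
    d=(np.rad2deg(best.x[2])+45)%90-45
    return best.x[:2].round(4),round(d,1),"iou",round(1-best.fun,3)
E
python3 - <<'E'
from h import *
p=r.grab_frame("wrist")
for a in [("red",.449,.045),("purple",.435,-.043),("amber",.41,-.143),("blue",.446,.251)]: print(a,fit(p,*a))
p=r.grab_frame("side")
for a in [("red",.449,.045),("purple",.435,-.043),("amber",.41,-.143),("blue",.446,.251)]: print(a,fit(p,*a))
E
```

```text
('red', 0.449, 0.045) (array([0.4461, 0.0465]), np.float64(32.0), 'iou', np.float64(0.795))
('purple', 0.435, -0.043) (array([ 0.4359, -0.0446]), np.float64(3.9), 'iou', np.float64(0.802))
('amber', 0.41, -0.143) (array([ 0.4113, -0.1478]), np.float64(4.1), 'iou', np.float64(0.476))
('blue', 0.446, 0.251) (array([0.4423, 0.2565]), np.float64(17.0), 'iou', np.float64(0.826))
('red', 0.449, 0.045) (array([0.442, 0.043]), np.float64(17.9), 'iou', np.float64(0.741))
('purple', 0.435, -0.043) (array([ 0.4324, -0.0505]), np.float64(17.6), 'iou', np.float64(0.676))
('amber', 0.41, -0.143) (array([ 0.4118, -0.1584]), np.float64(14.2), 'iou', np.float64(0.765))
('blue', 0.446, 0.251) (array([0.4408, 0.2553]), np.float64(17.0), 'iou', np.float64(0.818))
```

```bash
cat >> h.py <<'E'
def top(p,col,x,y,z=.06):
    u=proj(p,(x,y,z)).round().astype(int)
    if not(0<=u[0]<560 and 0<=u[1]<420): return u
    f=cv2.cvtColor(p["pixels"],cv2.COLOR_RGB2LAB).astype(float)
    c=np.median(f[u[1]-3:u[1]+4,u[0]-3:u[0]+4].reshape(-1,3),0)
    m=(np.linalg.norm((f-c)*[.7,1,1],axis=2)<28).astype(np.uint8)
    _,l=cv2.connectedComponents(m,connectivity=4); 
    k=l[u[1],u[0]]
    if not k: return None
    (c,w,h,a)=rect(p,l==k,z); return c,w,h,round((a+45)%90-45,1)
E
python3 - <<'E'
from h import *
p=r.grab_frame("wrist")
for a in [("red",.449,.045),("purple",.435,-.043),("amber",.413,-.148),("blue",.446,.256)]: print(a,top(p,*a))
E
```

```text
('red', 0.449, 0.045) (array([0.446, 0.046]), 41.2, 41.3, 17.9)
('purple', 0.435, -0.043) (array([ 0.436 , -0.0435]), 41.8, 41.5, 16.4)
('amber', 0.413, -0.148) (array([ 0.3855, -0.154 ]), 73.4, 22.1, 12.5)
('blue', 0.446, 0.256) (array([0.4433, 0.2517]), 41.7, 41.5, 4.3)
```

Emit:
apply_moves:
  rows:
    - [-0.369,-0.148,0,0,0,-0.19]
    - [-0.369,-0.148,0.2,0,0,-0.19]
    - [-0.369,-0.148,0.4,0,0,-0.19]
    - [-0.369,-0.148,0.65,0,0,-0.19]
    - [-0.369,-0.148,0.8,0,0,-0.19]
  claw: 0.8
  newtons: 30

```text
clock: 17.77
tcp_pos: [0.4351, -0.0426, 0.1266]
orientation: [-3.112, -0.426, 0.003]
contact_force: [0.8, -0.6, 0.3]
grip_width: 0.0682
gripper_force: 0.0
```

```bash
python3 - <<'E'
from h import *
p=r.grab_frame("wrist"); save(p,"w7")
for a in [("red",.446,.046),("purple",.436,-.0435),("amber",.413,-.148)]: print(a,top(p,*a))
go(.436,-.0435,.022,16.4)
E
```

```text
('red', 0.446, 0.046) (array([0.4467, 0.0449]), 40.7, 40.4, 17.8)
('purple', 0.436, -0.0435) (array([ 0.4369, -0.0428]), 41.0, 41.0, 16.0)
('amber', 0.413, -0.148) (array([ 0.4196, -0.1489]), 41.5, 24.7, -9.0)
tcp [ 0.4328 -0.0426  0.1233] F [-1.7  1.2 -2.3] w 0.0682 t 17.82
row [0.014 0.008 0.405] [-0.001  0.005 -0.009]
```

View pics/w7.png

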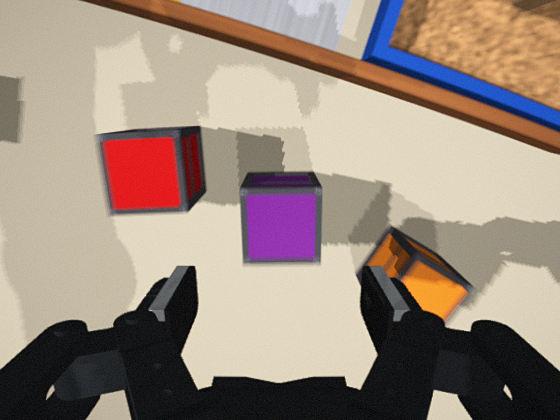

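Emit:
apply_moves:
  rows:
    - [0.01,0.002,0.15,0,0,0]
    - [0.01,0.002,0.3,0,0,0]
    - [0.01,0.002,0.4,0,0,0]
    - [0.01,0.002,0.4,0,0,0]

```text
clock: 18.32
tcp_pos: [0.4384, -0.0425, 0.0283]
orientation: [-3.112, -0.426, 0.004]
contact_force: [-1.2, 0.1, -0.1]
grip_width: 0.0681
gripper_force: 0.0
```

Emit:
apply_moves:
  rows:
    - [0,0,0,0,0,0]
    - [0,0,0,0,0,0]
    - [0,0,0,0,0,0]
    - [0,0,0,0,0,0]
  claw: 0

```text
clock: 18.82
tcp_pos: [0.4403, -0.0425, 0.0302]
orientation: [3.112, 0.426, 0.005]
contact_force: [-0.8, -0.1, 7.5]
grip_width: 0.0498
gripper_force: 32.1
```

Emit:
apply_moves:
  rows:
    - [0,0,-0.1,0,0,0]
    - [0,0,-0.25,0,0,0]
    - [0,0,-0.45,0,0,0]
    - [0,0,-0.6,0,0,0]
    - [0,0,-0.6,0,0,0]

```text
clock: 19.45
tcp_pos: [0.441, -0.0425, 0.1821]
orientation: [3.112, 0.426, 0.011]
contact_force: [0.7, -0.5, -1.2]
grip_width: 0.0496
gripper_force: 31.7
```

```bash
python3 - <<'E'
from h import *
go(.658,-.117,.17,-1.4)
E
```

```text
tcp [ 0.441  -0.0425  0.1821] F [ 0.7 -0.5 -1.2] w 0.0496 t 19.45
row [0.756 0.52  0.055] [ 0.001 -0.005  0.189]
```

Emit:
apply_moves:
  rows:
    - [0.768,0.52,0,0,-0.005,0.189]
    - [0.768,0.52,0,0,-0.005,0.189]
    - [0.768,0.52,0,0,-0.005,0.189]
    - [0.768,0.52,0,0,-0.005,0.189]
    - [0.768,0.52,0,0,-0.005,0.189]

```text
clock: 20.08
tcp_pos: [0.6602, -0.1173, 0.1768]
orientation: [3.14, -0.041, -0.014]
contact_force: [-0.2, 0.6, -1.2]
grip_width: 0.0497
gripper_force: 31.6
```

```bash
python3 - <<'E'
from h import *
go(.661,-.117,.046,-1.4)
E
```

```text
tcp [ 0.6602 -0.1173  0.1768] F [-0.2  0.6 -1.2] w 0.0497 t 20.07
row [ 0.008 -0.002  0.523] [ 0.001  0.006 -0.001]
```

Emit:
apply_moves:
  rows:
    - [0.004,0,0.15,0,0,0]
    - [0.004,0,0.3,0,0,0]
    - [0.004,0,0.42,0,0,0]
    - [0.004,0,0.49,0,0,0]
    - [0.004,0,0.515,0,0,0]

```text
clock: 20.7
tcp_pos: [0.6576, -0.1159, 0.0491]
orientation: [3.141, -0.039, -0.015]
contact_force: [0.5, -0.0, -1.2]
grip_width: 0.0494
gripper_force: 31.6
```

Emit:
apply_moves:
  rows:
    - [0,0,0.01,0,0,0]
    - [0,0,0.01,0,0,0]

```text
clock: 20.95
tcp_pos: [0.6594, -0.1163, 0.0485]
orientation: [3.14, -0.039, -0.01]
contact_force: [-0.1, -0.2, -0.5]
grip_width: 0.0495
gripper_force: 31.6
```

Emit:
apply_moves:
  rows:
    - [0,0,0.009,0,0,0]
    - [0,0,0.015,0,0,0]
    - [0,0,0.015,0,0,0]

```text
clock: 21.32
tcp_pos: [0.6591, -0.1163, 0.0444]
orientation: [3.14, -0.039, -0.011]
contact_force: [-1.1, 0.8, 3.4]
grip_width: 0.0493
gripper_force: 32.0
```

Emit:
apply_moves:
  rows:
    - [0,0,0,0,0,0]
    - [0,0,0,0,0,0]
    - [0,0,-0.1,0,0,0]
    - [0,0,-0.3,0,0,0]
    - [0,0,-0.52,0,0,0]
  claw: 0.73

```text
clock: 21.95
tcp_pos: [0.6591, -0.116, 0.1744]
orientation: [3.14, -0.039, -0.015]
contact_force: [1.4, 0.6, -0.4]
grip_width: 0.0624
gripper_force: 0.0
```

```bash
python3 - <<'E'
from h import *
go(.48,-.15,.24,-1.4)
E
```

```text
tcp [ 0.6591 -0.116   0.1744] F [ 1.4  0.6 -0.4] w 0.0624 t 21.95
row [-0.715  0.154 -0.256] [ 0.001  0.006 -0.   ]
```

Emit:
apply_moves:
  rows:
    - [-0.715,0.154,-0.256,0,0.004,0]
    - [-0.715,0.154,-0.256,0,0.004,0]
    - [-0.715,0.154,-0.256,0,0.004,0]
    - [-0.715,0.154,-0.256,0,0.004,0]
  claw: 0.8

```text
clock: 22.45
tcp_pos: [0.4775, -0.1518, 0.2407]
orientation: [3.139, -0.044, -0.0]
contact_force: [0.8, 0.4, -0.7]
grip_width: 0.0683
gripper_force: 0.0
```

```bash
python3 - <<'E'
from h import *
p=r.grab_frame("wrist"); save(p,"w8")
print(top(p,"a",.412,-.148)); print(top(p,"p",.657,-.117,.074)); print(top(p,"r",.446,.046))
go(.413,-.15,.13,0)
E
```

```text
(array([ 0.4122, -0.1494]), 41.7, 41.7, -15.1)
[227 -33]
(array([0.4458, 0.0459]), 41.5, 41.5, 17.8)
tcp [ 0.4789 -0.1512  0.2405] F [-0.4  0.3  0.1] w 0.0683 t 22.5
row [-0.264  0.002  0.442] [ 0.001 -0.    -0.017]
```

View pics/w8.png

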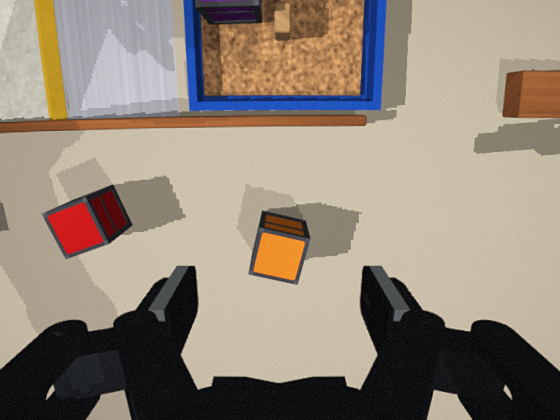

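Emit:
apply_moves:
  rows:
    - [-0.267,0,0,0,0,0.151]
    - [-0.267,0,0.2,0,0,0.151]
    - [-0.267,0,0.42,0,0,0.151]
    - [-0.267,0,0.65,0,0,0.151]
    - [-0.267,0,0.85,0,0,0.151]

```text
clock: 23.12
tcp_pos: [0.4146, -0.1481, 0.0246]
orientation: [3.114, -0.408, -0.001]
contact_force: [0.1, -0.3, -0.4]
grip_width: 0.0683
gripper_force: 0.0
```

Emit:
apply_moves:
  rows:
    - [0,0,0,0,0,0]
    - [0,0,0,0,0,0]
    - [0,0,0,0,0,0]
    - [0,0,0,0,0,0]
    - [0,0,0,0,0,0]
  claw: 0

```text
clock: 23.75
tcp_pos: [0.4142, -0.1488, 0.0277]
orientation: [3.113, -0.41, 0.001]
contact_force: [1.0, 0.8, -1.0]
grip_width: 0.0498
gripper_force: 38.6
```

Emit:
apply_moves:
  rows:
    - [0,0,-0.1,0,0,0]
    - [0,0,-0.25,0,0,0]
    - [0,0,-0.45,0,0,0]
    - [0,0,-0.6,0,0,0]
    - [0,0,-0.6,0,0,0]

```text
clock: 24.38
tcp_pos: [0.4158, -0.149, 0.1798]
orientation: [3.113, -0.41, 0.009]
contact_force: [0.2, 0.1, -1.8]
grip_width: 0.0494
gripper_force: 38.8
```

```bash
python3 - <<'E'
from h import *
go(.657,-.205,.18,-1.4)
E
```

```text
tcp [ 0.4158 -0.149   0.1798] F [ 0.2  0.1 -1.8] w 0.0494 t 24.38
row [ 0.99  -0.034  0.005] [ 0.001 -0.004 -0.151]
```

Emit:
apply_moves:
  rows:
    - [0.994,-0.034,0,0,-0.003,-0.151]
    - [0.994,-0.034,0,0,-0.003,-0.151]
    - [0.994,-0.034,0,0,-0.003,-0.151]
    - [0.994,-0.034,0,0,-0.003,-0.151]
    - [0.994,-0.034,0,0,-0.003,-0.151]

```text
clock: 25.0
tcp_pos: [0.6587, -0.2046, 0.1733]
orientation: [3.141, -0.037, -0.012]
contact_force: [-0.9, 0.6, -1.0]
grip_width: 0.0501
gripper_force: 38.6
```

```bash
python3 - <<'E'
from h import *
go(.658,-.205,.043,-1.4)
E
```

```text
tcp [ 0.6587 -0.2046  0.1733] F [-0.9  0.6 -1. ] w 0.0501 t 25.0
row [0.001 0.002 0.521] [0.    0.005 0.   ]
```

Emit:
apply_moves:
  rows:
    - [0,0,0.15,0,0,0]
    - [0,0,0.3,0,0,0]
    - [0,0,0.42,0,0,0]
    - [0,0,0.49,0,0,0]
    - [0,0,0.51,0,0,0]

```text
clock: 25.62
tcp_pos: [0.654, -0.2045, 0.0477]
orientation: [3.141, -0.039, -0.013]
contact_force: [0.6, -0.5, -0.8]
grip_width: 0.0494
gripper_force: 38.7
```

Emit:
apply_moves:
  rows:
    - [0,0,0.008,0,0,0]
    - [0,0,0.014,0,0,0]
    - [0,0,0.014,0,0,0]

```text
clock: 26.0
tcp_pos: [0.6557, -0.2049, 0.0463]
orientation: [3.141, -0.039, -0.008]
contact_force: [0.4, 0.2, -0.5]
grip_width: 0.0499
gripper_force: 38.7
```

Emit:
apply_moves:
  rows:
    - [0,0,0.008,0,0,0]
    - [0,0,0.017,0,0,0]
    - [0,0,0.017,0,0,0]

```text
clock: 26.38
tcp_pos: [0.655, -0.2047, 0.041]
orientation: [3.141, -0.039, -0.01]
contact_force: [-0.1, 0.0, -1.2]
grip_width: 0.0492
gripper_force: 38.7
```

Emit:
apply_moves:
  rows:
    - [0,0,0,0,0,0]
    - [0,0,0,0,0,0]
    - [0,0,-0.1,0,0,0]
    - [0,0,-0.3,0,0,0]
    - [0,0,-0.52,0,0,0]
  claw: 0.73

```text
clock: 27.0
tcp_pos: [0.6555, -0.2046, 0.1721]
orientation: [3.141, -0.039, -0.012]
contact_force: [0.9, -0.0, 1.1]
grip_width: 0.0625
gripper_force: 0.0
```

```bash
python3 - <<'E'
from h import *
go(.5,-.04,.29,0)
E
```

```text
tcp [ 0.6555 -0.2046  0.1721] F [ 0.9 -0.   1.1] w 0.0625 t 27.0
row [-0.642 -0.643 -0.467] [ 0.     0.005 -0.016]
```

Now look at red from above with the crate in view.

Emit:
apply_moves:
  rows:
    - [-0.642,-0.643,-0.467,0,0.004,0]
    - [-0.642,-0.643,-0.467,0,0.004,0]
    - [-0.642,-0.643,-0.467,0,0.004,0]
    - [-0.642,-0.643,-0.467,0,0.004,0]
    - [-0.642,-0.643,-0.467,0,0.004,0]
  claw: 0.8

```text
clock: 27.62
tcp_pos: [0.4994, -0.0368, 0.2916]
orientation: [-3.141, 0.031, -0.007]
contact_force: [0.4, 0.2, 0.5]
grip_width: 0.0681
gripper_force: 0.0
```

```bash
python3 - <<'E'
from h import *
p=r.grab_frame("wrist"); save(p,"w9")
for n,a in dict(red=(.446,.046),blue=(.4433,.2517),pur=(.657,-.117,.074),amb=(.655,-.205,.074)).items(): print(n,top(p,n,*a))
for d in r.outline_of(p,"crate")[:1]: print("crate",d["conf"],d["rect"],rect(p,d["pixels"],.034))
go(.446,.046,.028,17.8)
E
```

```text
red (array([0.4457, 0.0458]), 41.5, 41.2, 17.6)
blue (array([0.4431, 0.2513]), 41.7, 41.4, 5.0)
pur (array([ 0.6511, -0.1158]), 42.1, 34.8, -0.2)
amb (array([ 0.6528, -0.2041]), 33.7, 42.2, 0.9)
crate 0.95 [304.5, 0.0, 182.8, 131.4] (array([ 0.6129, -0.1595]), 183.4, 129.0, 88.3)
tcp [ 0.5003 -0.0396  0.2898] F [-0.2  0.5 -0.1] w 0.0685 t 27.73
row [-0.228 -0.338  1.046] [ 0.001 -0.001 -0.213]
```

View pics/w9.png

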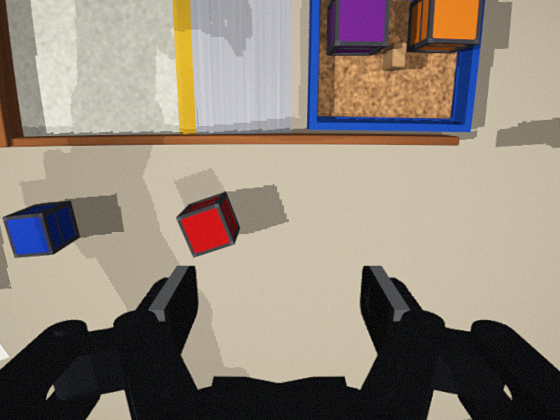

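Emit:
apply_moves:
  rows:
    - [-0.229,-0.338,0,0,0,-0.213]
    - [-0.229,-0.338,0.2,0,0,-0.213]
    - [-0.229,-0.338,0.45,0,0,-0.213]
    - [-0.229,-0.338,0.7,0,0,-0.213]
    - [-0.229,-0.338,0.92,0,0,-0.213]

```text
clock: 28.35
tcp_pos: [0.4453, 0.0444, 0.0561]
orientation: [3.103, 0.481, -0.001]
contact_force: [1.1, 0.3, 0.8]
grip_width: 0.0682
gripper_force: 0.0
```

Emit:
apply_moves:
  rows:
    - [0,0,0.06,0,0,0]
    - [0,0,0.125,0,0,0]
    - [0,0,0.125,0,0,0]

```text
clock: 28.72
tcp_pos: [0.4456, 0.0451, 0.0275]
orientation: [3.103, 0.483, -0.001]
contact_force: [0.2, -0.4, 0.3]
grip_width: 0.0682
gripper_force: 0.0
```

Emit:
apply_moves:
  rows:
    - [0,0,0,0,0,0]
    - [0,0,0,0,0,0]
    - [0,0,0,0,0,0]
    - [0,0,0,0,0,0]
    - [0,0,0,0,0,0]
  claw: 0

```text
clock: 29.35
tcp_pos: [0.4464, 0.0458, 0.0288]
orientation: [3.103, 0.484, 0.004]
contact_force: [-0.3, -1.2, 6.8]
grip_width: 0.0498
gripper_force: 32.9
```

Emit:
apply_moves:
  rows:
    - [0,0,-0.1,0,0,0]
    - [0,0,-0.25,0,0,0]
    - [0,0,-0.45,0,0,0]
    - [0,0,-0.6,0,0,0]
    - [0,0,-0.6,0,0,0]

```text
clock: 29.98
tcp_pos: [0.447, 0.0462, 0.1808]
orientation: [3.103, 0.484, 0.011]
contact_force: [0.0, 0.7, -0.5]
grip_width: 0.0493
gripper_force: 32.0
```

```bash
python3 - <<'E'
from h import *
go(.59,-.116,.18,-1.4)
E
```

```text
tcp [0.447  0.0462 0.1808] F [ 0.   0.7 -0.5] w 0.0493 t 29.98
row [0.347 0.792 0.007] [ 0.    -0.004  0.213]
```

Emit:
apply_moves:
  rows:
    - [0.345,0.792,0,0,-0.003,0.213]
    - [0.345,0.792,0,0,-0.003,0.213]
    - [0.345,0.792,0,0,-0.003,0.213]
    - [0.345,0.792,0,0,-0.003,0.213]
    - [0.345,0.792,0,0,-0.003,0.213]

```text
clock: 30.6
tcp_pos: [0.5877, -0.1188, 0.1762]
orientation: [3.139, -0.044, -0.01]
contact_force: [0.1, 1.1, -1.0]
grip_width: 0.0497
gripper_force: 32.0
```

```bash
python3 - <<'E'
from h import *
go(.59,-.116,.043,-1.4)
E
```

```text
tcp [ 0.5877 -0.1188  0.1762] F [ 0.1  1.1 -1. ] w 0.0497 t 30.6
row [ 0.012 -0.013  0.533] [ 0.001  0.004 -0.002]
```

Emit:
apply_moves:
  rows:
    - [0.006,-0.008,0.15,0,0,0]
    - [0.006,-0.008,0.3,0,0,0]
    - [0.006,-0.008,0.42,0,0,0]
    - [0.006,-0.008,0.49,0,0,0]
    - [0.006,-0.008,0.515,0,0,0]

```text
clock: 31.22
tcp_pos: [0.5877, -0.1138, 0.048]
orientation: [3.14, -0.038, -0.01]
contact_force: [0.1, -0.0, -0.6]
grip_width: 0.0496
gripper_force: 32.0
```

Emit:
apply_moves:
  rows:
    - [0,0,0.008,0,0,0]
    - [0,0,0.014,0,0,0]
    - [0,0,0.014,0,0,0]

```text
clock: 31.6
tcp_pos: [0.589, -0.1147, 0.0461]
orientation: [3.14, -0.039, -0.005]
contact_force: [-0.1, -1.2, -0.4]
grip_width: 0.0495
gripper_force: 32.0
```

Emit:
apply_moves:
  rows:
    - [0,0,0.006,0,0,0]
    - [0,0,0.013,0,0,0]
    - [0,0,0.013,0,0,0]

```text
clock: 31.98
tcp_pos: [0.5888, -0.1146, 0.043]
orientation: [3.14, -0.039, -0.006]
contact_force: [-1.5, -0.5, 4.9]
grip_width: 0.0496
gripper_force: 32.7
```

Emit:
apply_moves:
  rows:
    - [0,0,0,0,0,0]
    - [0,0,0,0,0,0]
    - [0,0,-0.1,0,0,0]
    - [0,0,-0.3,0,0,0]
    - [0,0,-0.52,0,0,0]
  claw: 0.73

```text
clock: 32.6
tcp_pos: [0.5885, -0.1143, 0.1729]
orientation: [3.14, -0.039, -0.01]
contact_force: [0.9, -0.3, 0.5]
grip_width: 0.0624
gripper_force: 0.0
```

Emit:
apply_moves:
  rows:
    - [-0.46,-0.96,-0.4,0,0.004,0]
    - [-0.46,-0.96,-0.4,0,0.004,0]
    - [-0.46,-0.96,-0.4,0,0.004,0]
    - [-0.46,-0.96,-0.4,0,0.004,0]
    - [-0.46,-0.96,-0.4,0,0.004,0]
  claw: 0.8

```text
clock: 33.22
tcp_pos: [0.4794, 0.1317, 0.2737]
orientation: [3.141, -0.033, 0.005]
contact_force: [-0.8, -0.3, -0.6]
grip_width: 0.0684
gripper_force: 0.0
```

```bash
python3 - <<'E'
from h import *
p=r.grab_frame("wrist"); save(p,"w10")
print(top(p,"b",.443,.2513)); print(top(p,"r",.589,-.1145,.074))
go(.443,.2513,.028,5)
E
```

```text
(array([0.4415, 0.255 ]), 42.4, 42.6, 4.7)
(array([ 0.5865, -0.1117]), 41.3, 41.5, -1.2)
tcp [0.4786 0.1355 0.275 ] F [-0.8  3.6  0.7] w 0.0681 t 33.27
row [-0.154 -0.458  0.988] [-0.001 -0.003 -0.066]
```

Emit:
apply_moves:
  rows:
    - [-0.15,-0.45,0.1,0,0,-0.066]
    - [-0.15,-0.45,0.3,0,0,-0.066]
    - [-0.15,-0.45,0.5,0,0,-0.066]
    - [-0.15,-0.45,0.55,0,0,-0.066]
    - [-0.15,-0.45,0.55,0,0,-0.066]

```text
clock: 33.9
tcp_pos: [0.4451, 0.241, 0.1331]
orientation: [3.136, 0.124, -0.002]
contact_force: [0.6, 0.1, 0.1]
grip_width: 0.0683
gripper_force: 0.0
```

```bash
python3 - <<'E'
from h import *
p=r.grab_frame("wrist")
print(top(p,"b",.442,.253))
go(.443,.2523,.028,4.7)
E
```

```text
(array([0.4431, 0.2528]), 41.0, 41.9, 4.5)
tcp [0.4462 0.2413 0.1345] F [ 0.1 -0.1  0. ] w 0.0682 t 33.95
row [-0.009 -0.046  0.426] [ 0.001 -0.001 -0.002]
```

Emit:
apply_moves:
  rows:
    - [-0.009,-0.046,0.1,0,0,0]
    - [-0.009,-0.046,0.25,0,0,0]
    - [-0.009,-0.046,0.38,0,0,0]
    - [-0.009,-0.046,0.426,0,0,0]
    - [-0.009,-0.046,0.426,0,0,0]

```text
clock: 34.58
tcp_pos: [0.4438, 0.2528, 0.0288]
orientation: [3.138, 0.123, 0.004]
contact_force: [0.4, 0.0, 0.9]
grip_width: 0.0683
gripper_force: 0.0
```

Emit:
apply_moves:
  rows:
    - [0,0,0,0,0,0]
    - [0,0,0,0,0,0]
    - [0,0,0,0,0,0]
    - [0,0,0,0,0,0]
    - [0,0,0,0,0,0]
  claw: 0

```text
clock: 35.2
tcp_pos: [0.4444, 0.2535, 0.0297]
orientation: [3.139, 0.124, 0.007]
contact_force: [-0.0, -0.4, 7.5]
grip_width: 0.0497
gripper_force: 32.7
```

Emit:
apply_moves:
  rows:
    - [0,0,-0.1,0,0,0]
    - [0,0,-0.25,0,0,0]
    - [0,0,-0.45,0,0,0]
    - [0,0,-0.6,0,0,0]
    - [0,0,-0.6,0,0,0]

```text
clock: 35.83
tcp_pos: [0.4447, 0.2542, 0.1818]
orientation: [-3.137, -0.123, -0.013]
contact_force: [0.3, -0.2, -1.4]
grip_width: 0.0499
gripper_force: 31.9
```

```bash
python3 - <<'E'
from h import *
go(.588,-.204,.18,-1.4)
E
```

```text
tcp [0.4447 0.2542 0.1818] F [ 0.3 -0.2 -1.4] w 0.0499 t 35.83
row [0.427 1.872 0.007] [-0.001 -0.005  0.066]
```

Emit:
apply_moves:
  rows:
    - [0.214,0.936,0,0,-0.003,0]
    - [0.214,0.936,0,0,-0.003,0]
    - [0.214,0.936,0,0,-0.003,0]
    - [0.214,0.936,0,0,-0.003,0]
    - [0.214,0.936,0,0,-0.003,0]

```text
clock: 36.45
tcp_pos: [0.5147, 0.0186, 0.1777]
orientation: [3.136, 0.111, -0.007]
contact_force: [-0.8, -0.3, -0.4]
grip_width: 0.0495
gripper_force: 31.9
```

Emit:
apply_moves:
  rows:
    - [0.214,0.936,0,0,0,0.066]
    - [0.214,0.936,0,0,0,0.066]
    - [0.214,0.936,0,0,0,0.066]
    - [0.214,0.936,0,0,0,0.066]
    - [0.214,0.936,0,0,0,0.066]

```text
clock: 37.08
tcp_pos: [0.5859, -0.2097, 0.1777]
orientation: [3.137, -0.049, -0.006]
contact_force: [1.0, 1.0, -0.8]
grip_width: 0.0498
gripper_force: 31.9
```

```bash
python3 - <<'E'
from h import *
go(.588,-.203,.044,-1.4)
E
```

```text
tcp [ 0.5859 -0.2097  0.1777] F [ 1.   1.  -0.8] w 0.0498 t 37.08
row [ 0.01  -0.029  0.535] [ 0.003  0.003 -0.004]
```

Emit:
apply_moves:
  rows:
    - [0.004,-0.01,0.15,0,0,0]
    - [0.004,-0.01,0.3,0,0,0]
    - [0.004,-0.01,0.36,0,0,0]
    - [0.004,-0.01,0.36,0,0,0]

```text
clock: 37.58
tcp_pos: [0.5866, -0.2015, 0.0879]
orientation: [3.141, -0.037, -0.008]
contact_force: [0.5, 0.4, -1.0]
grip_width: 0.0494
gripper_force: 31.9
```

```bash
python3 - <<'E'
from h import *
go(.588,-.203,.044,-1.4)
E
```

```text
tcp [ 0.5866 -0.2015  0.0879] F [ 0.5  0.4 -1. ] w 0.0494 t 37.58
row [0.007 0.006 0.176] [0.001 0.003 0.001]
```

Emit:
apply_moves:
  rows:
    - [0.004,0.006,0.08,0,0,0]
    - [0.004,0.006,0.13,0,0,0]
    - [0.004,0.006,0.16,0,0,0]
    - [0.004,0.006,0.175,0,0,0]
    - [0.004,0.006,0.175,0,0,0]

```text
clock: 38.2
tcp_pos: [0.5881, -0.2044, 0.045]
orientation: [3.14, -0.039, -0.005]
contact_force: [0.1, 0.4, -0.4]
grip_width: 0.0498
gripper_force: 31.9
```

Emit:
apply_moves:
  rows:
    - [0,0,0.007,0,0,0]
    - [0,0,0.007,0,0,0]

```text
clock: 38.45
tcp_pos: [0.5886, -0.2045, 0.0439]
orientation: [3.139, -0.039, -0.003]
contact_force: [-0.7, -0.2, 2.0]
grip_width: 0.0496
gripper_force: 32.1
```

Emit:
apply_moves:
  rows:
    - [0,0,0,0,0,0]
    - [0,0,0,0,0,0]
    - [0,0,-0.1,0,0,0]
    - [0,0,-0.3,0,0,0]
    - [0,0,-0.52,0,0,0]
  claw: 0.73

```text
clock: 39.08
tcp_pos: [0.5878, -0.204, 0.1741]
orientation: [3.14, -0.039, -0.007]
contact_force: [0.8, 0.2, 0.0]
grip_width: 0.062
gripper_force: 0.0
```

Emit:
apply_moves:
  rows:
    - [-0.1,0,-0.25,0,0,0]
    - [-0.12,-0.1,-0.5,0,0,0]
    - [-0.12,-0.15,-0.6,0,0,0]
    - [-0.12,-0.15,-0.6,0,0,0]
    - [-0.12,-0.15,-0.6,0,0,0]

```text
clock: 39.7
tcp_pos: [0.5593, -0.1659, 0.3224]
orientation: [3.139, -0.039, -0.007]
contact_force: [0.4, -0.5, -0.4]
grip_width: 0.0623
gripper_force: 0.0
```

```bash
python3 - <<'E'
from h import *
p=r.grab_frame("wrist"); save(p,"w11")
for n,a in dict(pur=(.6544,-.116,.074),amb=(.656,-.204,.074),red=(.588,-.114,.074),blu=(.588,-.204,.074)).items(): print(n,top(p,n,*a))
for d in r.outline_of(p,"crate")[:1]: print("crate",d["conf"],d["rect"],rect(p,d["pixels"],.034))
m=hsv(p,(20,120,120),(32,255,255)); m[180:]=0; print("lip",rect(p,m,.025))
go(.62,-.30,.2,88.6)
print(r.get_obs()["joints"].round(2))
E
```

```text
pur (array([ 0.6541, -0.1158]), 41.8, 41.6, -0.5)
amb (array([ 0.6567, -0.2044]), 40.8, 40.5, -1.1)
red (array([ 0.5876, -0.1141]), 41.3, 40.8, -1.7)
blu (array([ 0.5863, -0.2038]), 41.8, 40.7, -1.3)
crate 0.92 [190.8, 44.6, 164.5, 136.5] (array([ 0.6232, -0.1618]), 181.6, 149.6, 88.6)
lip (array([0.6295, 0.0625]), 18.8, 152.6, 88.9)
tcp [ 0.5589 -0.1662  0.3216] F [ 0.9 -0.4 -0.7] w 0.0621 t 39.8
row [0.261 0.528 0.486] [-0.002  0.004 -1.001]
[ 0.18  0.26  0.    1.66  0.    1.23 -1.42]
```

View pics/w11.png

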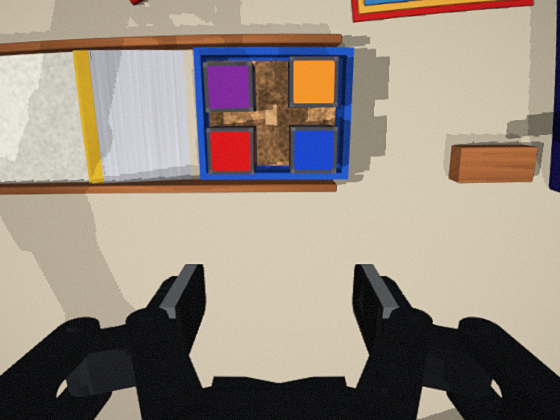

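```bash
python3 - <<'E'
from h import *
p=r.grab_frame("wrist")
p["eye"]=np.array([0.61485089,-0.10394981,0.49919089]); p["attitude"]=np.array([[.002,.962,.274],[-1,.002,.001],[0,-.274,.962]])
for n,uv,z in [("rampstart",(240,100),0),("rampstart_b",(249,100),0),("lip right",(152,100),.025),("lip left",(137,100),.025),("endstop top inner",(5,150),.045),("railend far",(388,38),.04),("railend near",(377,170),.04)]: print(n,at(p,uv,z).round(4))
im=cv2.imread("pics/w1.png"); cv2.imwrite("pics/c1.png",cv2.resize(im[20:185,0:410],None,fx=1.9,fy=1.9,interpolation=cv2.INTER_CUBIC))
E
```

```text
rampstart [ 0.63   -0.0527  0.    ]
rampstart_b [ 0.63   -0.0647 -0.    ]
lip right [0.6302 0.0572 0.025 ]
lip left [0.6305 0.0767 0.025 ]
endstop top inner [0.5713 0.2529 0.045 ]
railend far [ 0.7015 -0.2339  0.04  ]
railend near [ 0.543 -0.231  0.04 ]
```

View pics/c1.png

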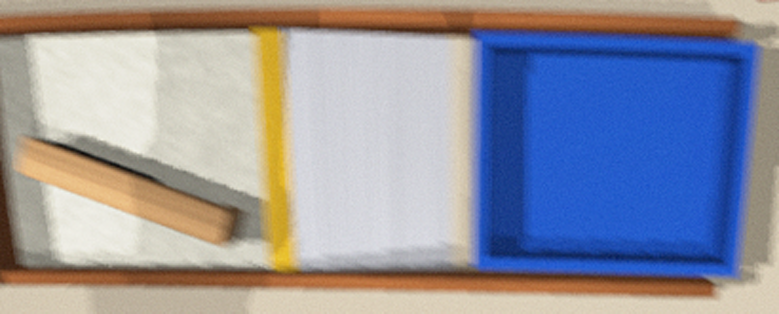

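Emit:
apply_moves:
  rows:
    - [0.25,0.49,0.28,0,0,-0.55]
    - [0.25,0.49,0.28,0,0,-0.55]
    - [0.25,0.49,0.28,0,0,-0.55]
    - [0.25,0.49,0.28,0,0,-0.55]
    - [0.25,0.49,0.28,0,0,-0.55]
  claw: 0.5

```text
clock: 40.48
tcp_pos: [0.6183, -0.2907, 0.2511]
orientation: [-2.866, -1.283, 0.009]
contact_force: [-0.1, -0.1, 0.2]
grip_width: 0.0429
gripper_force: 0.0
```

Emit:
apply_moves:
  rows:
    - [0,0,0,0,0,-0.45]
    - [0,0,0,0,0,-0.45]
    - [0,0,0,0,0,-0.45]
    - [0,0,0,0,0,-0.45]
    - [0,0,0,0,0,-0.45]

```text
clock: 41.1
tcp_pos: [0.6184, -0.2903, 0.252]
orientation: [-2.249, -2.189, 0.006]
contact_force: [0.2, 0.1, 0.2]
grip_width: 0.0428
gripper_force: 0.0
```

Emit:
apply_moves:
  rows:
    - [0,0,0,0,0.222,0]
    - [0,0,0,0,0.222,0]
    - [0,0,0,0,0.222,0]

```text
clock: 41.48
tcp_pos: [0.617, -0.2948, 0.2504]
orientation: [-2.069, -1.995, -0.354]
contact_force: [1.1, -0.9, -0.2]
grip_width: 0.0425
gripper_force: 0.0
```

```bash
cat >> h.py <<'E'
def push(s,zz,lat=0.,tilt=20,C=(.6277,.072),o=None):
    """TCP target in lane coords: s along lane from dock origin, zz height; prints tool-frame row"""
    o=o or r.get_obs(); p=np.array(o["tcp_pos"]); M=R.from_rotvec(o["orientation"])
    a=np.deg2rad(88.6); u=np.array([np.cos(a),np.sin(a)]); v=np.array([-u[1],u[0]])
    X=np.r_[np.array(C)+u*s+v*lat,zz]
    T=R.from_euler("z",88.6,degrees=True)*R.from_euler("x",180,degrees=True)*R.from_euler("y",tilt,degrees=True)
    d=p[:2]-C
    print("lane s,lat",(d@u).round(4),(d@v).round(4),"z",p[2].round(4),"F",np.round(o["contact_force"],1),"t",round(float(o["clock"]),2))
    print("zdir",M.apply([0,0,1]).round(3),"row",(M.inv().apply(X-p)/.25).round(3),((M.inv()*T).as_rotvec()/(np.pi/2)).round(3))
E
python3 - <<'E'
from h import *
push(-.36,.2); push(-.36,.013)
E
```

```text
lane s,lat -0.367 0.0017 z 0.2504 F [ 1.1 -0.9 -0.2] t 41.48
zdir [ 0.004  0.34  -0.941] row [-0.042  0.008  0.199] [-0.002  0.002 -0.008]
lane s,lat -0.367 0.0017 z 0.2504 F [ 1.1 -0.9 -0.2] t 41.48
zdir [ 0.004  0.34  -0.941] row [-0.296  0.014  0.902] [-0.002  0.002 -0.008]
```

Emit:
apply_moves:
  rows:
    - [-0.07,0.014,0.2,0,0,-0.008]
    - [-0.145,0.014,0.43,0,0,-0.008]
    - [-0.22,0.014,0.67,0,0,-0.008]
    - [-0.28,0.014,0.85,0,0,-0.008]
    - [-0.296,0.014,0.9,0,0,-0.008]

```text
clock: 42.1
tcp_pos: [0.6202, -0.2804, 0.0134]
orientation: [-2.044, -2.018, -0.355]
contact_force: [-0.7, 0.1, 0.7]
grip_width: 0.0428
gripper_force: 0.0
```

```bash
python3 - <<'E'
from h import *
push(-.33,.013); push(-.20,.013)
E
```

```text
lane s,lat -0.3525 -0.0011 z 0.0134 F [-0.7  0.1  0.7] t 42.1
zdir [-0.     0.341 -0.94 ] row [ 0.084 -0.003  0.032] [-0.005  0.     0.007]
lane s,lat -0.3525 -0.0011 z 0.0134 F [-0.7  0.1  0.7] t 42.1
zdir [-0.     0.341 -0.94 ] row [0.573 0.003 0.21 ] [-0.005  0.     0.007]
```

Emit:
apply_moves:
  rows:
    - [0.03,0,0.011,0,0,0.004]
    - [0.06,0,0.022,0,0,0.004]
    - [0.09,0,0.033,0,0,0.004]
    - [0.12,0,0.044,0,0,0.004]
    - [0.15,0,0.055,0,0,0.004]

```text
clock: 42.72
tcp_pos: [0.6241, -0.2463, 0.0186]
orientation: [-2.06, -2.018, -0.359]
contact_force: [0.7, -6.7, 5.2]
grip_width: 0.0428
gripper_force: 3.3
```

```bash
python3 - <<'E'
from h import *
push(-.27,.013)
p=r.grab_frame("wrist"); save(p,"w12"); 
p=r.grab_frame("scene"); cv2.imwrite("pics/s3.png",cv2.resize(p["pixels"][130:290,150:400,::-1],None,fx=3,fy=3))
E
```

```text
lane s,lat -0.3183 -0.0041 z 0.0186 F [ 0.7 -6.7  5.2] t 42.73
zdir [ 0.011  0.335 -0.942] row [ 0.174 -0.016  0.086] [0.002 0.005 0.003]
```

View pics/s3.png

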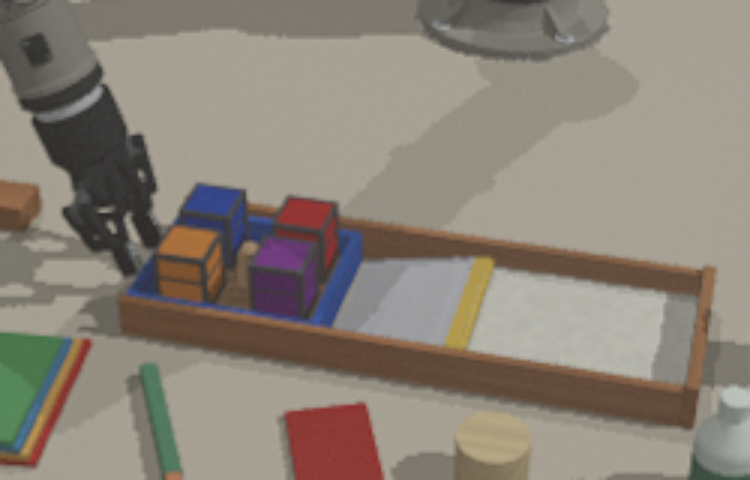

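Emit:
apply_moves:
  rows:
    - [0.045,-0.01,0.017,0,0,0]
    - [0.09,-0.01,0.034,0,0,0]
    - [0.135,-0.01,0.051,0,0,0]
    - [0.18,-0.01,0.068,0,0,0]
    - [0.225,-0.01,0.083,0,0,0]

```text
clock: 43.45
tcp_pos: [0.6221, -0.1861, 0.0171]
orientation: [-2.059, -2.016, -0.358]
contact_force: [0.3, -6.5, 2.8]
grip_width: 0.0428
gripper_force: 3.3
```

```bash
cat >> h.py <<'E'
def look(cam="side",z=.074):
    p=r.grab_frame(cam)
    for d in r.outline_of(p,"crate")[:1]: print(cam,"crate",round(d["conf"],2),np.round(d["rect"]))
    for i in "1245":
        for d in r.landmark_of(p,f"lantern{i}_mid")[:1]: print(i,round(d["conf"],2),np.round(d["point"]),at(p,d["point"],.044).round(3))
E
python3 - <<'E'
from h import *
push(-.2,.016); look("scene")
E
```

```text
lane s,lat -0.2582 -0.0008 z 0.0171 F [ 0.3 -6.5  2.8] t 43.45
zdir [ 0.009  0.336 -0.942] row [ 0.218 -0.002  0.082] [0.001 0.004 0.002]
1 0.59 [272. 210.] [ 0.576 -0.043  0.044]
2 0.65 [235. 227.] [ 0.675 -0.12   0.044]
4 0.83 [240. 204.] [ 0.571 -0.136  0.044]
5 0.62 [145. 207.] [ 0.644 -0.394  0.044]
```

Emit:
apply_moves:
  rows:
    - [0.045,0,0.017,0,0,0]
    - [0.09,0,0.034,0,0,0]
    - [0.135,0,0.051,0,0,0]
    - [0.18,0,0.068,0,0,0]
    - [0.225,0,0.083,0,0,0]

```text
clock: 44.38
tcp_pos: [0.6228, -0.1267, 0.0155]
orientation: [-2.059, -2.016, -0.356]
contact_force: [-2.9, -32.7, 10.0]
grip_width: 0.0426
gripper_force: 16.7
```

Emit:
apply_moves:
  rows:
    - [0.036,0,0.013,0,0,0]
    - [0.072,0,0.026,0,0,0]
    - [0.108,0,0.039,0,0,0]
    - [0.144,0,0.052,0,0,0]
    - [0.18,0,0.065,0,0,0]

```text
clock: 45.0
tcp_pos: [0.6231, -0.1259, 0.0156]
orientation: [-2.118, -2.024, -0.32]
contact_force: [-27.6, -108.8, 46.3]
grip_width: 0.0427
gripper_force: 51.1
```

```bash
python3 - <<'E'
from h import *
push(-.12,.018); look("scene")
E
```

```text
lane s,lat -0.198 -0.0003 z 0.0156 F [ -27.6 -108.8   46.3] t 45.0
zdir [ 0.022  0.287 -0.958] row [ 0.301 -0.008  0.08 ] [ 0.01   0.037 -0.012]
scene crate 0.9 [232. 208.  78.  35.]
1 0.63 [291. 208.] [0.556 0.009 0.044]
2 0.67 [253. 226.] [ 0.662 -0.073  0.044]
4 0.68 [260. 206.] [ 0.567 -0.079  0.044]
5 0.71 [286. 227.] [0.646 0.015 0.044]
```

Emit:
apply_moves:
  rows:
    - [-0.18,0,-0.066,0,0,0]
    - [-0.27,0,-0.11,0,0,0]
    - [-0.27,0,-0.11,0,0,0]

```text
clock: 45.68
tcp_pos: [0.6219, -0.1475, 0.0183]
orientation: [-2.053, -2.013, -0.36]
contact_force: [-0.2, 0.2, -0.5]
grip_width: 0.0424
gripper_force: 0.0
```

```bash
python3 - <<'E'
from h import *
push(-.2,.018); 
p=r.grab_frame("scene"); q=r.grab_frame("side"); w=r.grab_frame("wrist")
import pickle; pickle.dump(dict(p=p,q=q,w=w),open("jam.pkl","wb"))
a=cv2.resize(p["pixels"][160:280,190:400,::-1],(400,229),interpolation=cv2.INTER_CUBIC)
b=cv2.resize(q["pixels"][170:280,180:310,::-1],(400,338),interpolation=cv2.INTER_CUBIC)
c=w["pixels"][:,:,::-1]; c=cv2.resize(c,(400,300))
I=np.zeros((600,800,3),np.uint8); I[:229,:400]=a; I[235:573,:400]=b; I[:300,400:]=c; cv2.imwrite("pics/jam.png",I)
E
```

```text
lane s,lat -0.2196 0.0004 z 0.0183 F [-0.2  0.2 -0.5] t 45.67
zdir [ 0.006  0.341 -0.94 ] row [0.073 0.002 0.028] [-0.002  0.     0.003]
```

View pics/jam.png

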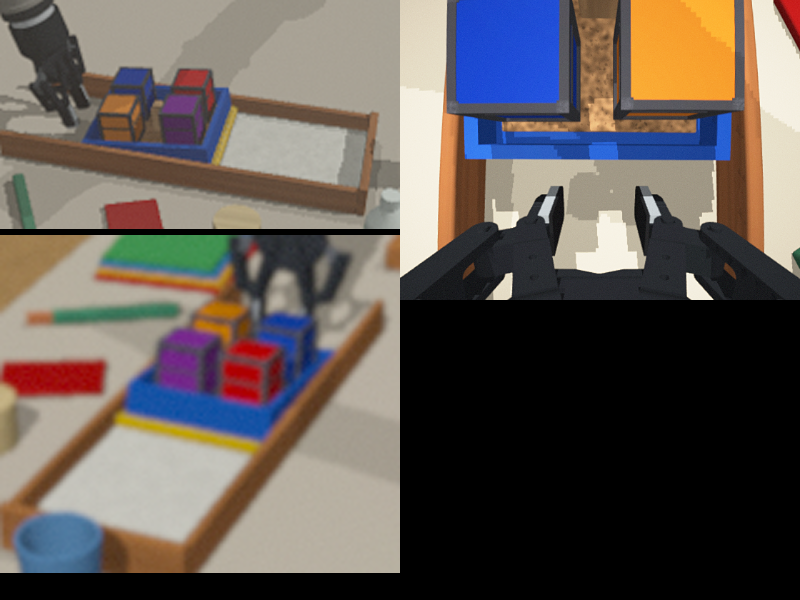

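Emit:
apply_moves:
  rows:
    - [0.05,0,-0.2,0,0,0]
    - [0.12,0,-0.45,0,0,0]
    - [0.2,0,-0.7,0,-0.1,0]
    - [0.27,0,-0.9,0,-0.222,0]
    - [0.3,0,-1,0,-0.222,0]

```text
clock: 46.45
tcp_pos: [0.6247, -0.1524, 0.2842]
orientation: [2.222, 2.212, 0.005]
contact_force: [1.3, 0.0, -0.6]
grip_width: 0.0429
gripper_force: 0.0
```

Emit:
apply_moves:
  rows:
    - [0.2,0,-0.2,0,0,0]
    - [0.3,0,-0.35,0,0,0]
    - [0.3,0,-0.35,0,0,0]
    - [0.3,0,-0.35,0,0,0]

```text
clock: 46.95
tcp_pos: [0.6228, -0.0854, 0.3655]
orientation: [-2.238, -2.204, 0.004]
contact_force: [0.1, 0.5, -1.7]
grip_width: 0.0424
gripper_force: 0.0
```

```bash
python3 - <<'E'
from h import *
import pickle
push(-.1,.35,tilt=0)
p=r.grab_frame("wrist"); pickle.dump(p,open("up.pkl","wb"))
print(p["eye"])
d=r.outline_of(p,"crate")
if d: print("crate",d[0]["conf"],np.round(d[0]["rect"]),rect(p,d[0]["pixels"],.044))
m=hsv(p,(20,120,120),(32,255,255)); 
n,l,s,_=cv2.connectedComponentsWithStats(m.astype(np.uint8)); k=1+np.argmax(s[1:,4]); print("lip",s[k],rect(p,l==k,.025))
for i in "1245":
    for d in r.landmark_of(p,f"lantern{i}_mid")[:1]: print(i,round(d["conf"],2),np.round(d["point"]),at(p,d["point"],.055).round(3))
E
```

```text
lane s,lat -0.1575 0.001 z 0.3655 F [ 0.1  0.5 -1.7] t 46.95
zdir [-0.002 -0.002 -1.   ] row [0.23  0.006 0.061] [-0.001  0.001  0.006]
[ 0.62392051 -0.01449758  0.50724455]
crate 0.87 [215.  44. 129. 147.] (array([ 0.6229, -0.0283]), 177.3, 152.2, 88.7)
lip [218  39 127   8 959] (array([0.6274, 0.0678]), 8.7, 157.1, 89.1)
1 0.92 [248.  81.] [0.588 0.021 0.055]
4 0.67 [267. 167.] [ 0.607 -0.083  0.055]
5 0.97 [302.  86.] [0.652 0.013 0.055]
```

Emit:
apply_moves:
  rows:
    - [-0.1,0,0,0,0,0]
    - [-0.3,0,0,0,0,0]
    - [-0.3,0,0.2,0,0.1,0]
    - [-0.3,0,0.4,0,0.222,0]
    - [-0.3,0,0.6,0,0.222,0]

```text
clock: 47.88
tcp_pos: [0.6201, -0.1689, 0.2131]
orientation: [-2.063, -2.004, -0.358]
contact_force: [-0.2, 0.7, -0.6]
grip_width: 0.0426
gripper_force: 0.0
```

```bash
python3 - <<'E'
from h import *
push(-.23,.006)
E
```

```text
lane s,lat -0.241 0.0017 z 0.2131 F [-0.2  0.7 -0.6] t 47.88
zdir [ 0.007  0.34  -0.94 ] row [-0.24   0.009  0.794] [-0.001  0.001 -0.003]
```

Emit:
apply_moves:
  rows:
    - [-0.07,0.006,0.22,0,0,0]
    - [-0.14,0.006,0.45,0,0,0]
    - [-0.2,0.006,0.66,0,0,0]
    - [-0.235,0.006,0.77,0,0,0]
    - [-0.235,0.006,0.77,0,0,0]

```text
clock: 48.5
tcp_pos: [0.6211, -0.1522, 0.0129]
orientation: [-2.051, -2.01, -0.355]
contact_force: [0.2, -0.5, 0.3]
grip_width: 0.0428
gripper_force: 0.0
```

Emit:
apply_moves:
  rows:
    - [0,0,0,0,0,0]

```text
clock: 48.62
tcp_pos: [0.6243, -0.153, 0.0169]
orientation: [-2.055, -2.015, -0.361]
contact_force: [-0.2, -0.2, 0.6]
grip_width: 0.0431
gripper_force: 0.0
```

```bash
python3 - <<'E'
from h import *
push(-.205,.006)
E
```

```text
lane s,lat -0.2251 -0.002 z 0.0169 F [-0.2 -0.2  0.6] t 48.62
zdir [ 0.008  0.339 -0.941] row [ 0.061 -0.008  0.068] [-0.     0.002  0.003]
```

Emit:
apply_moves:
  rows:
    - [-0.014,0,0.038,0,0,0]
    - [-0.014,0,0.038,0,0,0]
    - [0.01,0,0.046,0,0,0]
    - [0.034,0,0.055,0,0,0]
    - [0.056,0,0.063,0,0,0]

```text
clock: 49.25
tcp_pos: [0.6238, -0.133, 0.0059]
orientation: [-2.052, -2.015, -0.359]
contact_force: [0.6, -1.3, -0.9]
grip_width: 0.0425
gripper_force: 0.0
```

Emit:
apply_moves:
  rows:
    - [0.01,0,0.004,0,0,0]
    - [0.02,0,0.008,0,0,0]
    - [0.03,0,0.011,0,0,0]

```text
clock: 49.62
tcp_pos: [0.6238, -0.1263, 0.0055]
orientation: [-2.054, -2.015, -0.359]
contact_force: [-0.2, -4.1, 0.6]
grip_width: 0.0427
gripper_force: 2.6
```

```bash
python3 - <<'E'
from h import *
push(-.205,.006)
E
```

```text
lane s,lat -0.1983 -0.0009 z 0.0055 F [-0.2 -4.1  0.6] t 49.62
zdir [ 0.006  0.339 -0.941] row [-0.024 -0.004 -0.011] [-0.002  0.002  0.003]
```

Emit:
apply_moves:
  rows:
    - [0.008,0,0.003,0,0,0]
    - [0.016,0,0.006,0,0,0]
    - [0.024,0,0.009,0,0,0]

```text
clock: 50.0
tcp_pos: [0.6239, -0.126, 0.0054]
orientation: [-2.062, -2.016, -0.354]
contact_force: [-3.4, -14.7, 5.8]
grip_width: 0.0426
gripper_force: 7.0
```

```bash
python3 - <<'E'
from h import *
push(-.198,.006)
q=r.grab_frame("side")
H=cv2.cvtColor(q["pixels"],cv2.COLOR_RGB2HSV)
a=np.deg2rad(88.6);u=np.array([np.cos(a),np.sin(a)]);v=np.array([-u[1],u[0]]);C=np.array([.6277,.072])
for lat in(-.06,-.03,0,.03,.06):
    out=[]
    for s in np.arange(-.06,.03,.003):
        X=np.r_[C+u*s+v*lat,.025+min(0,(s+.004)*.2066)]
        c=proj(q,X).round().astype(int); h=H[c[1],c[0]]
        out.append("Y" if 18<=h[0]<=34 and h[1]>110 else "B" if 98<=h[0]<=130 and h[1]>90 else ".")
    print(lat,"".join(out))
# same for wrist 'up' picture, crate top front edge and rails in lateral direction
import pickle; p=pickle.load(open("up.pkl","rb")); H=cv2.cvtColor(p["pixels"],cv2.COLOR_RGB2HSV)
for s in (-.16,-.12,-.06,-.03):
    out=""
    for lat in np.arange(-.1,.1,.002):
        X=np.r_[C+u*s+v*lat,.04]; c=proj(p,X).round().astype(int); h=H[c[1],c[0]]
        out+="B" if 98<=h[0]<=130 and h[1]>90 else "R" if h[0]<16 and h[1]>90 else "."
    print(s,out)
for n,a_ in dict(red=(.586,.02,.09),pur=(.653,.018,.09),blu=(.586,-.07,.08),amb=(.655,-.07,.08)).items(): print(n,top(p,n,*a_))
E
```

```text
lane s,lat -0.198 -0.001 z 0.0054 F [ -3.4 -14.7   5.8] t 50.0
zdir [ 0.008  0.333 -0.943] row [ 0.001 -0.004 -0.002] [0.    0.006 0.001]
-0.06 BBBBBBBBBBBBBB....YYYYYY......
-0.03 BBBBBBBBBBBBBB.....YYYYY......
0 BBBBBBBBBBBBBBB...YYYYYYY.....
0.03 BBBBBBBBBBBBBBB...YYYYYYY.....
0.06 BBBBBBBBBBBBBBB...YYYYYYY.....
-0.16 ......RRRRRRRRBBBBB.............R..........R....BBBBBBBBBBBBBBBBBBBBBBBB..R.RRRR.BBBBBBBBRRRRRR.....
-0.12 ......RRRRRRR.BBBBBBB...RRRRRRRRRRRRRRRRRRRR...RRRRRRRRRRRRRRRRRRRRRRRRRRRRRRRRRRBBBBBBBB.RRRR......
-0.06 .......RRRRRRBBBBBBBB............................RRRRRRRR.....RRRRRRRR.RRRRRRRR.RRRR..BBBBRRRRR.....
-0.03 .......RRRRR.BBBBBBB.R............................RR.RRR.RR.RRRRRRRR.R.RR.RRRRRRRRBBBBBBBB.RRRR.....
red (array([0.5866, 0.0109]), 40.4, 41.7, -1.2)
pur (array([0.6536, 0.0093]), 41.4, 41.5, -0.7)
blu (array([ 0.6261, -0.0808]), 69.6, 112.2, -2.0)
amb (array([ 0.6576, -0.0777]), 39.4, 41.5, -0.8)
```

Emit:
apply_moves:
  rows:
    - [0.008,0,0.003,0,0,0]
    - [0.016,0,0.006,0,0,0]
    - [0.024,0,0.009,0,0,0]

```text
clock: 50.42
tcp_pos: [0.6239, -0.1257, 0.0054]
orientation: [-2.07, -2.017, -0.35]
contact_force: [-6.6, -26.1, 9.2]
grip_width: 0.0429
gripper_force: 12.3
```

Emit:
apply_moves:
  rows:
    - [-0.13,0,-0.05,0,0,0]
    - [-0.13,0,-0.05,0,0,0]
    - [0.0,0,-0.4,0,0,0]
    - [0.1,0,-0.7,0,-0.1,0]
    - [0.2,0,-0.95,0,-0.22,0]

```text
clock: 51.05
tcp_pos: [0.6235, -0.1481, 0.1957]
orientation: [2.244, 2.196, -0.002]
contact_force: [0.8, 1.3, -0.1]
grip_width: 0.0429
gripper_force: 0.0
```

Emit:
apply_moves:
  rows:
    - [0.25,0,0,0,0,0]
    - [0.5,0,0,0,-0.1,0]
    - [0.75,0,0,0,-0.22,0]
    - [0.95,0,0,0,-0.22,0]
    - [0.95,0,0,0,-0.22,0]

```text
clock: 51.68
tcp_pos: [0.6266, 0.0999, 0.193]
orientation: [2.045, 2.033, -0.352]
contact_force: [0.3, -1.1, -0.2]
grip_width: 0.0428
gripper_force: 0.0
```

```bash
python3 - <<'E'
from h import *
import pickle
push(.05,.25,tilt=-20)
p=r.grab_frame("wrist"); pickle.dump(p,open("front.pkl","wb")); print(p["eye"])
a=np.deg2rad(88.6);u=np.array([np.cos(a),np.sin(a)]);v=np.array([-u[1],u[0]]);C=np.array([.6277,.072])
H=cv2.cvtColor(p["pixels"],cv2.COLOR_RGB2HSV)
def nm(h): 
    return "k" if h[2]<45 else "Y" if 18<=h[0]<=34 and h[1]>110 else "B" if 98<=h[0]<=130 and h[1]>120 else "R" if h[0]<17 and h[1]>100 else "w" if h[2]>185 else "g" if h[2]>120 else "d"
print("s from -.08 to .03 step 1mm at ramp/lip height")
for lat in(-.07,-.05,-.02,0,.02,.05,.07):
    out=""
    for s in np.arange(-.08,.03,.001):
        z=.025+min(0,(s+.004)*.2066) if s<0 else .015
        c=proj(p,np.r_[C+u*s+v*lat,z]).round().astype(int)
        out+=nm(H[c[1],c[0]]) if 0<=c[1]<420 and 0<=c[0]<560 else "_"
    print(f"{lat:+.2f}",out)
E
```

```text
lane s,lat 0.0278 0.0018 z 0.193 F [ 0.3 -1.1 -0.2] t 51.67
zdir [-0.004 -0.332 -0.943] row [ 0.008  0.008 -0.244] [ 0.002 -0.007  0.012]
[0.62717375 0.21401055 0.30353391]
s from -.08 to .03 step 1mm at ramp/lip height
-0.07 BBBBBBBBBBBBBBBBBBBBBBBBBBBBBBBBBBBBBBBBBBBBBBBBBBBBBBBBBBBBBBBBBBBBgggYYYYYYYYYwwwwwwwwwwwwwwwwwwwwwwwwwwwwww
-0.05 ddddgggggggggggggggggggggddddBBBBBBBBBBBBBBBBBBBBBBBBBBBBBBBBBBBBBBBgggYYYYYYYYYwwwwwwwwwwwwwwwwwwwwwwwwwwwwww
-0.02 dddggggggggggggggggggggggddddBBBBBBBBBBBBBBBBBBBBBBBBBBBBBBBBBBBBBBBggYYYYYYYYYYwwwwwwwwwwwwwwwwwwwwwwwwwwwwww
+0.00 RRRRRRRRRRRRRRRRRRRRgRRRRRRRdggBBBBBBBBBBBBBBBBBBBBBBBBBBBBBBBBBBBBBggYYYYYYYYYYwwwwwwwwwwwwwwwwwwwwwwwwwwwwww
+0.02 ddddddddddddddddddddddddddddBBBBBBBBBBBBBBBBBBBBBBBBBBBBBBBBBBBBBBBggggYYYYYYYYYwwwwwwwwwwwwwwwwwwwwwwwwwwwwww
+0.05 gRRgRRRRRRwwRRwwwwwwRRRRRRRgddBBBBBBBBBBBBBBBBBBBBBBBBBBBBBBBBBBBBBBggYYYYYYYYYYwwwwwwwwwwwwwwwwwwwwwwwwwwwwww
+0.07 gggggRRRRRddddddddddddddddddBBBBBBBBBBBBBBBBBBBBBBBBBBBBBBBBBBBBBBBBggYYYYYYYYYYwwwwwwwwwwwwwwwwwwwwwwwwwwwwww
```

```bash
python3 - <<'E'
from h import *
import pickle
f=pickle.load(open("front.pkl","rb")); up=pickle.load(open("up.pkl","rb"))
w1=dict(f); w1["pixels"]=cv2.imread("pics/w1.png")[:,:,::-1].copy(); w1["eye"]=np.array([0.61485089,-0.10394981,0.49919089]); w1["attitude"]=np.array([[.002,.962,.274],[-1,.002,.001],[0,-.274,.962]])
a=np.deg2rad(88.6);u=np.array([np.cos(a),np.sin(a)]);v=np.array([-u[1],u[0]]);C=np.array([.6277,.072])
for n,p in dict(front=f,up=up,w1=w1).items():
    print(n)
    for s in np.arange(-.026,.0141,.002):
        h=[p["pixels"][tuple(proj(p,np.r_[C+u*s+v*lat,.025+min(0,(s+.004)*.2066)]).round().astype(int)[::-1])] for lat in(-.05,0.03)]
        print(round(s,3),*h)
E
```

```text
front
-0.026 [ 35  82 185] [ 22  75 179]
-0.024 [ 29  75 182] [ 33  81 187]
-0.022 [ 33  79 186] [ 30  76 182]
-0.02 [ 29  79 183] [ 27  76 179]
-0.018 [ 26  77 179] [ 38  88 191]
-0.016 [ 28  77 182] [ 27  76 181]
-0.014 [ 23  78 183] [ 27  75 178]
-0.012 [110 110 161] [136 124 149]
-0.01 [181 150 106] [172 143 124]
-0.008 [230 188  47] [224 179  41]
-0.006 [227 187  59] [231 198  91]
-0.004 [242 215 106] [239 209  79]
-0.002 [246 221  72] [245 218  73]
-0.0 [242 210  50] [238 200  52]
0.002 [230 190  48] [218 174  39]
0.004 [227 203 148] [223 198 134]
0.006 [234 229 216] [236 232 210]
0.008 [240 239 232] [247 245 240]
0.01 [244 243 235] [246 245 239]
0.012 [244 243 237] [246 245 238]
0.014 [242 242 234] [245 245 237]
up
-0.026 [97 74 50] [120  86  56]
-0.024 [119  85  57] [121  90  63]
-0.022 [119  86  49] [127  89  60]
-0.02 [100  74  54] [82 61 65]
-0.018 [ 28  61 140] [ 28  72 170]
-0.016 [ 29  76 174] [ 37  89 201]
-0.014 [ 28  72 171] [ 38  89 203]
-0.012 [ 30  73 171] [ 33  88 199]
-0.01 [ 24  73 173] [ 53  90 197]
-0.008 [207 166  50] [188 158  89]
-0.006 [215 172  45] [204 
[... 374 characters left out ...]
213 215 220]
-0.024 [208 211 214] [213 216 220]
-0.022 [209 209 217] [210 211 216]
-0.02 [206 208 215] [214 215 222]
-0.018 [208 209 217] [213 215 222]
-0.016 [217 206 190] [208 201 192]
-0.014 [192 169 131] [204 192 168]
-0.012 [199 173 135] [202 177 122]
-0.01 [202 166  85] [201 164  63]
-0.008 [211 168  39] [206 162  38]
-0.006 [210 166  37] [208 166  42]
-0.004 [211 170  48] [209 167  43]
-0.002 [212 172  39] [212 168  42]
-0.0 [215 173  44] [210 175  65]
0.002 [214 187 111] [198 166  76]
0.004 [214 189 123] [190 161 101]
0.006 [212 194 150] [185 167 115]
0.008 [212 204 178] [154 140 113]
0.01 [209 206 192] [128 126 120]
0.012 [210 211 198] [134 133 120]
0.014 [214 213 200] [134 133 126]
```

Emit:
apply_moves:
  rows:
    - [0.06,0,0.2,0,0,0]
    - [0.12,0,0.4,0,0,0]
    - [0.17,0,0.55,0,0,0]
    - [0.186,0,0.605,0,0,0]
    - [0.186,0,0.605,0,0,0]

```text
clock: 52.35
tcp_pos: [0.6276, 0.0814, 0.036]
orientation: [2.057, 2.016, -0.359]
contact_force: [-0.0, 0.3, -0.1]
grip_width: 0.0425
gripper_force: 0.0
```

```bash
python3 - <<'E'
from h import *
push(-.015,.036,tilt=-20)
E
```

```text
lane s,lat 0.0094 0.0004 z 0.036 F [-0.   0.3 -0.1] t 52.35
zdir [-0.008 -0.337 -0.941] row [-0.092  0.001  0.033] [-0.    -0.003  0.003]
```

Emit:
apply_moves:
  rows:
    - [-0.02,0,0.007,0,0,0]
    - [-0.04,0,0.015,0,0,0]
    - [-0.06,0,0.022,0,0,0]
    - [-0.08,0,0.029,0,0,0]
    - [-0.1,0,0.036,0,0,0]

```text
clock: 52.98
tcp_pos: [0.6272, 0.0567, 0.0359]
orientation: [2.055, 2.019, -0.356]
contact_force: [0.5, 3.8, -1.8]
grip_width: 0.0423
gripper_force: 1.3
```

```bash
python3 - <<'E'
from h import *
push(.03,.036,tilt=-20)
E
```

```text
lane s,lat -0.0153 0.0001 z 0.0359 F [ 0.5  3.8 -1.8] t 52.98
zdir [-0.007 -0.336 -0.942] row [ 0.171  0.002 -0.061] [ 0.001 -0.004  0.004]
```

Emit:
apply_moves:
  rows:
    - [0.05,0,-0.02,0,0,0]
    - [0.06,0,-0.1,0,0,0]
    - [0.0,0,-0.3,0,0,0]
    - [-0.1,0,-0.5,0,0,0]
    - [-0.17,0,-0.75,0,0,0]

```text
clock: 53.6
tcp_pos: [0.6274, 0.0787, 0.2273]
orientation: [2.056, 2.017, -0.358]
contact_force: [1.4, 0.4, -0.3]
grip_width: 0.0427
gripper_force: 0.0
```

Emit:
apply_moves:
  rows:
    - [-0.24,0,0.085,0,0.1,0]
    - [-0.47,0,0.17,0,0.2,0]
    - [-0.7,0,0.25,0,0.3,0]
    - [-0.93,0,0.335,0,0.444,0]
    - [-0.96,0,0.345,0,0.444,0]

```text
clock: 54.22
tcp_pos: [0.6204, -0.1893, 0.2238]
orientation: [-2.069, -1.995, -0.365]
contact_force: [-0.7, -0.0, -0.3]
grip_width: 0.0425
gripper_force: 0.0
```

Emit:
apply_moves:
  rows:
    - [0,0,0,0,0,0]
    - [0,0,0,0,0,0]

```text
clock: 54.48
tcp_pos: [0.6238, -0.172, 0.225]
orientation: [-2.043, -2.016, -0.366]
contact_force: [-1.3, 1.3, 0.4]
grip_width: 0.0429
gripper_force: 0.0
```

```bash
python3 - <<'E'
from h import *
push(-.225,.008,tilt=20)
E
```

```text
lane s,lat -0.244 -0.0021 z 0.225 F [-1.3  1.3  0.4] t 54.48
zdir [ 0.005  0.347 -0.938] row [-0.23  -0.008  0.841] [-0.002 -0.004  0.007]
```

Emit:
apply_moves:
  rows:
    - [-0.07,-0.006,0.22,0,0,0.005]
    - [-0.14,-0.006,0.45,0,0,0.005]
    - [-0.2,-0.006,0.68,0,0,0.005]
    - [-0.235,-0.006,0.83,0,0,0.005]
    - [-0.233,-0.006,0.853,0,0,0.005]

```text
clock: 55.1
tcp_pos: [0.6206, -0.1516, 0.0021]
orientation: [-2.047, -2.004, -0.361]
contact_force: [-0.5, 0.1, -0.1]
grip_width: 0.0427
gripper_force: 0.0
```

Emit:
apply_moves:
  rows:
    - [0.015,0,0.0055,0,0,0]
    - [0.03,0,0.011,0,0,0]
    - [0.045,0,0.0165,0,0,0]
    - [0.06,0,0.022,0,0,0]
    - [0.075,0,0.0275,0,0,0]

```text
clock: 55.72
tcp_pos: [0.6226, -0.1383, 0.0043]
orientation: [-2.059, -2.003, -0.364]
contact_force: [-1.3, -6.7, 2.4]
grip_width: 0.0428
gripper_force: 3.2
```

```bash
python3 - <<'E'
from h import *
push(-.195,.008,tilt=20)
E
```

```text
lane s,lat -0.2104 -0.0 z 0.0043 F [-1.3 -6.7  2.4] t 55.73
zdir [ 0.007  0.344 -0.939] row [ 0.063 -0.     0.007] [-0.001 -0.002 -0.002]
```

Emit:
apply_moves:
  rows:
    - [0.012,0,0.0045,0,0,0]
    - [0.024,0,0.009,0,0,0]
    - [0.036,0,0.0135,0,0,0]
    - [0.048,0,0.018,0,0,0]
    - [0.06,0,0.0225,0,0,0]

```text
clock: 56.35
tcp_pos: [0.6234, -0.126, 0.0042]
orientation: [-2.064, -2.004, -0.362]
contact_force: [-2.2, -14.9, 6.8]
grip_width: 0.0429
gripper_force: 6.6
```

Emit:
apply_moves:
  rows:
    - [0.015,0,0.006,0,0,0]
    - [0.03,0,0.012,0,0,0]
    - [0.045,0,0.018,0,0,0]

```text
clock: 56.72
tcp_pos: [0.6238, -0.1253, 0.0042]
orientation: [-2.08, -2.006, -0.354]
contact_force: [-7.7, -36.1, 15.7]
grip_width: 0.0431
gripper_force: 16.8
```

```bash
python3 - <<'E'
from h import *
o=r.get_obs(); push(-.195,.008,tilt=20); print(o["joints"].round(3),o["qvel"].round(3))
E
```

```text
lane s,lat -0.1974 -0.0009 z 0.0042 F [ -7.7 -36.1  15.7] t 56.73
zdir [ 0.014  0.328 -0.944] row [ 0.014 -0.004 -0.011] [ 0.004  0.009 -0.007]
[ 0.409  0.754 -0.203  1.721 -0.273  0.768  0.425] [-0.028 -0.014  0.019  0.018  0.011 -0.034 -0.034]
```

Emit:
apply_moves:
  rows:
    - [-0.12,0,-0.045,0,0,0]
    - [-0.12,0,-0.1,0,0,0]
    - [-0.08,0,-0.35,0,-0.05,0]
    - [0.0,0,-0.6,0,-0.1,0]
    - [0.05,0,-0.9,0,-0.222,0]

```text
clock: 57.35
tcp_pos: [0.6217, -0.1722, 0.2041]
orientation: [-2.249, -2.185, -0.004]
contact_force: [0.9, -0.1, -0.9]
grip_width: 0.0427
gripper_force: 0.0
```

Emit:
apply_moves:
  rows:
    - [0,0,-0.1,0,0,0.1]
    - [0,0.1,-0.2,0,0,0.2]
    - [0,0.2,-0.3,0,0,0.3]
    - [0,0.24,-0.3,0,0,0.42]
    - [0,0.24,-0.3,0,0,0.53]
  claw: 0.73

```text
clock: 57.98
tcp_pos: [0.6831, -0.1711, 0.2769]
orientation: [-2.935, -1.086, -0.002]
contact_force: [-0.5, -0.6, -0.9]
grip_width: 0.0625
gripper_force: 0.0
```

Emit:
apply_moves:
  rows:
    - [0,0,0,0,0,0.1]
    - [0,0,0,0,0,0.2]
    - [0,0,0,0,0,0.32]
    - [0,0,0,0,0,0.44]
    - [0,0,0,0,0,0.47]

```text
clock: 58.6
tcp_pos: [0.6822, -0.1713, 0.2767]
orientation: [-3.13, 0.043, 0.006]
contact_force: [0.6, 0.1, 0.2]
grip_width: 0.0623
gripper_force: 0.0
```

```bash
python3 - <<'E'
from h import *
import pickle
p=r.grab_frame("wrist"); pickle.dump(p,open("v2.pkl","wb"))
for n,a_ in dict(red=(.586,.012,.09),pur=(.653,.01,.09),blu=(.586,-.078,.08),amb=(.656,-.078,.08)).items(): print(n,top(p,n,*a_))
for d in r.outline_of(p,"crate")[:1]: print("crate",d["conf"],d["rect"],rect(p,d["pixels"],.044))
go(.6576,-.078,.15,-1.4)
E
```

```text
red (array([0.5885, 0.0123]), 44.9, 42.1, 0.0)
pur (array([0.6548, 0.0104]), 44.7, 42.7, -0.6)
blu (array([ 0.4899, -0.1588]), 719.7, 221.0, -0.9)
amb (array([ 0.659 , -0.0778]), 43.0, 41.0, -1.6)
crate 0.6 [63.8, 159.6, 178.4, 137.4] (array([ 0.6288, -0.0275]), 187.6, 153.3, 88.8)
tcp [ 0.6822 -0.1715  0.2766] F [0.1 0.1 0.2] w 0.0621 t 58.7
row [-0.106 -0.366  0.511] [-0.007  0.002  0.   ]
```

Emit:
apply_moves:
  rows:
    - [-0.102,-0.342,0.1,0.08,0,0]
    - [-0.102,-0.342,0.3,0.08,0,0]
    - [-0.102,-0.342,0.5,0.08,0,0]
    - [-0.102,-0.342,0.546,0.08,0,0]
    - [-0.102,-0.342,0.546,0.08,0,0]
  claw: 0.8

```text
clock: 59.32
tcp_pos: [0.6589, -0.0866, 0.1416]
orientation: [-3.006, 0.039, 0.002]
contact_force: [-0.3, -0.1, 0.2]
grip_width: 0.0682
gripper_force: 0.0
```

```bash
cat >> h.py <<'E'
def go2(x,y,z,tx,yaw=-1.4):
    o=r.get_obs(); p=np.array(o["tcp_pos"]); M=R.from_rotvec(o["orientation"])
    T=R.from_euler("z",yaw,degrees=True)*R.from_euler("x",180,degrees=True)*R.from_euler("x",tx,degrees=True)
    print("tcp",p.round(4),"zdir",M.apply([0,0,1]).round(3),"F",np.round(o["contact_force"],1),"w",o["grip_width"].round(4),"t",round(float(o["clock"]),2))
    print("row",(M.inv().apply(np.array([x,y,z])-p)/.25).round(3),((M.inv()*T).as_rotvec()/(np.pi/2)).round(3))
E
python3 - <<'E'
from h import *
p=r.grab_frame("wrist")
for n,a_ in dict(blu=(.586,-.078,.08),amb=(.658,-.0778,.08)).items(): print(n,top(p,n,*a_))
go2(.659,-.074,.051,7.5)
E
```

```text
blu (array([ 0.635 , -0.0836]), 106.6, 63.1, 10.0)
amb (array([ 0.6587, -0.0776]), 42.7, 41.9, -0.9)Traceback (most recent call last):
  File "<stdin>", line 4, in <module>
  File "h.py", line 76, in go2
    print("tcp",p.round(4),"zdir",M.apply([0,0,1]).round(3),"F",np.round(o["contact_force"],1),"w",o["grip_width"].round(4),"t",round(float(o["clock"]),2))
                                                                                                   ^^^^^^^^^^^^^^^^^^^^^
AttributeError: 'float' object has no attribute 'round'
```

Emit:
apply_moves:
  rows:
    - [0,0,0.15,0,0,0]
    - [0,0,0.28,0,0,0]
    - [0,0,0.34,0,0,0]
    - [0,0,0.362,0,0,0]
    - [0,0,0.362,0,0,0]

```text
clock: 60.0
tcp_pos: [0.6595, -0.0746, 0.0525]
orientation: [-3.006, 0.04, -0.0]
contact_force: [0.2, 0.7, 0.8]
grip_width: 0.0679
gripper_force: 0.0
```

Emit:
apply_moves:
  rows:
    - [0,0,0,0,0,0]
    - [0,0,0,0,0,0]
    - [0,0,0,0,0,0]
    - [0,0,0,0,0,0]
    - [0,0,0,0,0,0]
  claw: 0

```text
clock: 60.62
tcp_pos: [0.6596, -0.0747, 0.0527]
orientation: [-3.006, 0.04, -0.001]
contact_force: [-0.1, 0.0, 6.4]
grip_width: 0.0493
gripper_force: 31.6
```

Emit:
apply_moves:
  rows:
    - [0,0,-0.02,0,0,0]
    - [0.013,0,-0.02,0,0,0]
    - [0.027,0,-0.02,0,0,0]
    - [0.027,0,-0.008,0,0,0]
    - [0.027,0,0.001,0,0,0]

```text
clock: 61.25
tcp_pos: [0.6657, -0.0746, 0.0526]
orientation: [-3.006, 0.04, 0.002]
contact_force: [-7.5, -1.4, 24.6]
grip_width: 0.0494
gripper_force: 34.1
```

Emit:
apply_moves:
  rows:
    - [0,0,0,0,0,0]
    - [0,0,0,0,0,0]
    - [0,0,-0.1,0,0,0]
    - [0,0,-0.3,0,0,0]
    - [0,0,-0.5,0,0,0]
  claw: 0.73

```text
clock: 61.88
tcp_pos: [0.6648, -0.0912, 0.1755]
orientation: [-3.006, 0.04, 0.005]
contact_force: [1.0, -0.0, 0.1]
grip_width: 0.0623
gripper_force: 0.0
```

```bash
sed -i 's/o\["grip_width"\].round(4)/round(float(o["grip_width"]),4)/' h.py; python3 - <<'E'
from h import *
p=r.grab_frame("wrist")
for n,a_ in dict(blu=(.588,-.076,.08),amb=(.665,-.0778,.08),red=(.588,.0123,.095)).items(): print(n,top(p,n,*a_))
# rear wall top edge: scan along lane at lat of gap
H=cv2.cvtColor(p["pixels"],cv2.COLOR_RGB2HSV)
for x in(.615,.625,.635):
    print(x,"".join("B" if 98<=h[0]<=130 and h[1]>120 else "." for h in [H[tuple(np.clip(proj(p,(x,y,.034)).round().astype(int)[::-1],0,[419,559]))] for y in np.arange(-.15,-.08,.001)]))
go2(.625,-.116,.12,7.5)
E
```

```text
blu (array([ 0.6047, -0.0913]), 42.0, 46.9, -1.9)
amb (array([ 0.6631, -0.0775]), 43.2, 42.5, -0.7)
red (array([ 0.5726, -0.0298]), 176.4, 493.8, 6.9)
0.615 ...............................BBB......BBBBBBBBBBBBBBBBBBBBBBBBBBBBBB
0.625 ..............................BBBBBBBB.....BBBBBBB....................
0.635 ..............................BBBBBBBBBBBBBBBBB.......................
tcp [ 0.6686 -0.0935  0.1835] zdir [ 0.01   0.133 -0.991] F [ 1.7 -1.5  5.2] w 0.0626 t 61.92
row [-0.173  0.127  0.238] [-0.002 -0.004 -0.002]
```

Emit:
apply_moves:
  rows:
    - [-0.12,0.03,0,0,0,0]
    - [-0.244,0.055,0.05,0,0,0]
    - [-0.244,0.055,0.159,0,0,0]
    - [-0.244,0.055,0.159,0,0,0]
    - [-0.244,0.055,0.159,0,0,0]
  claw: 0.8

```text
clock: 62.55
tcp_pos: [0.6047, -0.0979, 0.1343]
orientation: [-3.006, 0.039, 0.001]
contact_force: [0.3, -0.9, -0.3]
grip_width: 0.0684
gripper_force: 0.0
```

```bash
python3 - <<'E'
from h import *
p=r.grab_frame("wrist")
for z in(.07,.078): print("blu",z,top(p,"b",.6047,-.0913,z))
print("amb",top(p,"a",.663,-.0775,.08))
go2(.6047,-.0874,.048,7.5)
E
```

```text
blu 0.07 (array([ 0.604 , -0.0896]), 44.4, 44.0, -1.1)
blu 0.078 (array([ 0.6068, -0.0908]), 42.7, 42.2, -1.1)
amb (array([ 0.6642, -0.0775]), 42.6, 42.0, -2.1)
tcp [ 0.6049 -0.0981  0.1347] zdir [ 0.002  0.134 -0.991] F [-0.7 -0.   0.6] w 0.0684 t 62.6
row [-0.001  0.004  0.349] [-0.003  0.001 -0.001]
```

Emit:
apply_moves:
  rows:
    - [0.006,0.002,0.13,0,0,0]
    - [0.006,0.002,0.25,0,0,0]
    - [0.006,0.002,0.32,0,0,0]
    - [0.006,0.002,0.347,0,0,0]
    - [0.006,0.002,0.347,0,0,0]

```text
clock: 63.22
tcp_pos: [0.6059, -0.0869, 0.0482]
orientation: [-3.006, 0.04, 0.002]
contact_force: [-0.8, -0.7, -0.1]
grip_width: 0.0685
gripper_force: 0.0
```

Emit:
apply_moves:
  rows:
    - [0,0,0,0,0,0]
    - [0,0,0,0,0,0]
    - [0,0,0,0,0,0]
    - [0,0,0,0,0,0]
    - [0,0,0,0,0,0]
  claw: 0

```text
clock: 63.85
tcp_pos: [0.6064, -0.0871, 0.049]
orientation: [-3.006, 0.04, -0.001]
contact_force: [-0.3, -1.1, 5.8]
grip_width: 0.0493
gripper_force: 31.8
```

Emit:
apply_moves:
  rows:
    - [0,0,-0.04,0,0,0]
    - [-0.045,-0.025,-0.04,0,0,0]
    - [-0.09,-0.048,-0.04,0,0,0]
    - [-0.09,-0.048,-0.02,0,0,0]
    - [-0.09,-0.048,-0.006,0,0,0]

```text
clock: 64.47
tcp_pos: [0.5829, -0.0742, 0.0506]
orientation: [-3.006, 0.039, 0.004]
contact_force: [-8.2, -0.3, 27.2]
grip_width: 0.0493
gripper_force: 34.9
```

Emit:
apply_moves:
  rows:
    - [0,0,0.004,0,0,0]
    - [0,0,0.006,0,0,0]

```text
clock: 64.72
tcp_pos: [0.583, -0.0742, 0.0506]
orientation: [-3.005, 0.04, 0.004]
contact_force: [-8.6, 0.7, 18.0]
grip_width: 0.0495
gripper_force: 33.5
```

Emit:
apply_moves:
  rows:
    - [0,0,0,0,0,0]
    - [0,0,0,0,0,0]
    - [0,0,-0.1,0,0,0]
    - [0,0,-0.3,0,0,0]
    - [0,0,-0.5,0,0,0]
  claw: 0.73

```text
clock: 65.35
tcp_pos: [0.5829, -0.0913, 0.1741]
orientation: [-3.006, 0.04, 0.004]
contact_force: [0.6, 0.5, 0.6]
grip_width: 0.0624
gripper_force: 0.0
```

```bash
python3 - <<'E'
from h import *
p=r.grab_frame("wrist")
for n,a_ in dict(blu=(.585,-.079,.08),amb=(.664,-.0775,.08),red=(.588,.0123,.095),pur=(.654,.011,.095)).items(): print(n,top(p,n,*a_))
H=cv2.cvtColor(p["pixels"],cv2.COLOR_RGB2HSV)
for x in(.618,.624,.63):
    print(x,"".join("B" if 98<=h[0]<=130 and h[1]>120 else "." for h in [H[tuple(np.clip(proj(p,(x,y,.033)).round().astype(int)[::-1],0,[419,559]))] for y in np.arange(-.15,-.08,.001)]))
go2(.624,-.13,.12,7.5)
E
```

```text
blu (array([ 0.5821, -0.0774]), 43.7, 43.1, -0.5)
amb (array([ 0.6645, -0.0775]), 43.2, 42.8, -2.1)
red (array([0.5878, 0.0111]), 41.1, 45.1, 0.8)
pur (array([0.6542, 0.0098]), 45.5, 42.1, -1.2)
0.618 ..............................BBBBBBBBBBBBBBBBBB......................
0.624 ..............................BBBBBBBBBBBBBBBBBB......................
0.63 ..............................BBBBBBBBBBBBBBBBBB......................
tcp [ 0.5867 -0.0935  0.1812] zdir [ 0.01   0.133 -0.991] F [ 1.5 -0.9  4.8] w 0.0624 t 65.4
row [0.152 0.173 0.225] [-0.002 -0.004 -0.002]
```

Emit:
apply_moves:
  rows:
    - [0.08,0.08,0,0,0,0]
    - [0.163,0.168,0,0,0,0]
    - [0.163,0.168,0.12,0,0,0]
    - [0.163,0.168,0.2,0,0,0]
    - [0.163,0.168,0.239,0,0,0]
  claw: 0.38
  newtons: 100

```text
clock: 66.03
tcp_pos: [0.6219, -0.1248, 0.1065]
orientation: [-3.005, 0.039, 0.006]
contact_force: [0.2, -0.1, 0.4]
grip_width: 0.0326
gripper_force: 0.0
```

Emit:
apply_moves:
  rows:
    - [0,0,0,0,0,0]
    - [0,0,0,0,0,0]

```text
clock: 66.28
tcp_pos: [0.6234, -0.1259, 0.1092]
orientation: [-3.006, 0.04, 0.0]
contact_force: [1.0, -0.7, 0.1]
grip_width: 0.0329
gripper_force: 0.0
```

```bash
python3 - <<'E'
from h import *
go2(.623,-.1145,.022,7.5)
E
```

```text
tcp [ 0.6234 -0.1259  0.1092] zdir [ 0.002  0.135 -0.991] F [ 1.  -0.7  0.1] w 0.0329 t 66.28
row [-0.002  0.002  0.352] [-0.003  0.001 -0.001]
```

Emit:
apply_moves:
  rows:
    - [0,0,0.15,0,0,0]
    - [0,0,0.28,0,0,0]
    - [0,0,0.33,0,0,0]
    - [0,0,0.35,0,0,0]
    - [0,0,0.35,0,0,0]

```text
clock: 66.9
tcp_pos: [0.6236, -0.1143, 0.0226]
orientation: [-3.006, 0.04, 0.0]
contact_force: [0.1, -0.8, 0.0]
grip_width: 0.0327
gripper_force: 0.0
```

Emit:
apply_moves:
  rows:
    - [0,0,0,0,0,0]
    - [0,0,0,0,0,0]
    - [0,0,0,0,0,0]
    - [0,0,0,0,0,0]
  claw: 0

```text
clock: 67.4
tcp_pos: [0.6238, -0.115, 0.023]
orientation: [-3.007, 0.04, -0.001]
contact_force: [-0.9, -1.9, 6.7]
grip_width: 0.0052
gripper_force: 99.7
```

Emit:
apply_moves:
  rows:
    - [0,0.008,-0.001,0.01,0,0]
    - [0,0.016,-0.002,0.02,0,0]
    - [0,0.016,-0.002,0.03,0,0]
    - [0,0.016,-0.002,0.04,0,0]
    - [0,0.016,-0.002,0.04,0,0]

```text
clock: 68.03
tcp_pos: [0.6238, -0.1155, 0.0229]
orientation: [-2.94, 0.036, -0.001]
contact_force: [-0.8, 5.0, 8.2]
grip_width: 0.0049
gripper_force: 100.3
```

```bash
python3 - <<'E'
from h import *
go2(.623,-.10,.022,7.5); print(np.round(r.get_obs()["moment"],2))
E
```

```text
tcp [ 0.6238 -0.1155  0.0229] zdir [ 0.003  0.2   -0.98 ] F [-0.8  5.   8.2] w 0.0049 t 68.03
row [-0.005 -0.06   0.016] [-0.045  0.001 -0.   ]
[0.69 0.18 0.14]
```

Emit:
apply_moves:
  rows:
    - [0,-0.02,0.004,0,0,0]
    - [0,-0.04,0.008,0,0,0]
    - [0,-0.06,0.012,0,0,0]
    - [0,-0.08,0.016,0,0,0]
    - [0,-0.09,0.018,0,0,0]

```text
clock: 68.65
tcp_pos: [0.6241, -0.1142, 0.023]
orientation: [-2.965, 0.056, -0.011]
contact_force: [-2.9, -37.1, 6.0]
grip_width: 0.0048
gripper_force: 101.6
```

```bash
python3 - <<'E'
from h import *
go2(.623,-.09,.022,7.5); print(np.round(r.get_obs()["moment"],2))
E
```

```text
tcp [ 0.6241 -0.1142  0.023 ] zdir [ 0.011  0.175 -0.985] F [ -2.9 -37.1   6. ] w 0.0048 t 68.65
row [-0.008 -0.094  0.021] [-0.029 -0.004 -0.008]
[-8.29  0.87  0.47]
```

```bash
python3 - <<'E'
from h import *
import pickle
J=pickle.load(open("jam.pkl","rb"))
now=dict(p=r.grab_frame("scene"),q=r.grab_frame("side"))
def cen(p,x0,y0,z0,lo,hi,win=18):
    m=hsv(p,lo,hi); u=proj(p,(x0,y0,z0)).astype(int); W=np.zeros_like(m); W[u[1]-win:u[1]+win,u[0]-win:u[0]+win]=1; m&=W
    ys,xs=np.nonzero(m); return (round(xs.mean(),1),round(ys.mean(),1),int(xs.min()),int(xs.max()),int(ys.min()),int(ys.max()),len(xs)) if len(xs) else None
for k in "pq":
    for n,P in(("jam",J[k]),("now",now[k])):
        print(k,n,"red",cen(P,.588,.015,.065,(0,130,80),(6,255,255)),"pur",cen(P,.654,.014,.065,(132,60,40),(165,255,255)),"amb",cen(P,.66,-.074,.05,(8,175,120),(22,255,255)),"lip",cen(P,.6277,.067,.025,(20,120,120),(32,255,255),40))
q=now["q"]; 
# crate front face: sample vertical columns from lip downward in side image, print classes
H=cv2.cvtColor(q["pixels"],cv2.COLOR_RGB2HSV)
for lat in(.578,.6277,.677):
    u=proj(q,(lat,.072,.025)).round().astype(int)
    print(u,[tuple(int(c) for c in H[y,u[0]]) for y in range(u[1]-14,u[1]+8,2)])
E
```

```text
p jam red (np.float64(291.9), np.float64(203.1), 282, 301, 197, 217, 166) pur (np.float64(285.2), np.float64(221.9), 275, 296, 210, 235, 388) amb None lip (np.float64(307.8), np.float64(230.7), 302, 314, 215, 246, 102)
p now red (np.float64(292.0), np.float64(203.4), 282, 302, 197, 217, 176) pur (np.float64(285.0), np.float64(222.4), 275, 296, 210, 235, 397) amb None lip (np.float64(307.7), np.float64(231.0), 302, 314, 215, 246, 100)
q jam red (np.float64(259.9), np.float64(211.8), 253, 269, 203, 222, 76) pur (np.float64(241.6), np.float64(210.7), 231, 257, 200, 224, 359) amb (np.float64(248.5), np.float64(192.5), 231, 258, 184, 204, 142) lip (np.float64(239.7), np.float64(234.2), 217, 263, 227, 240, 160)
q now red (np.float64(259.4), np.float64(212.1), 253, 269, 203, 222, 74) pur (np.float64(241.1), np.float64(211.0), 231, 257, 200, 224, 355) amb (np.float64(247.0), np.float64(191.9), 231, 257, 184, 201, 139) lip (np.float64(240.2), np.float64(234.4), 217, 263, 228, 241, 160)
[257 237] [(166, 196, 152), (116, 151, 154), (107, 227, 163), (107, 225, 164), (107, 215, 164), (108, 216, 163), (125, 51, 139), (24, 188, 178), (24, 178, 181), (21, 33, 177), (30, 13, 176)]
[241 234] [(134, 156, 141), (110, 198, 160), (108, 215, 164), (107, 221, 164), (107, 221, 165), (109, 197, 163), (174, 26, 140), (25, 233, 185), (23, 148, 183), (22, 26, 177), (23, 13, 176)]
[226 231] [(108, 218, 130), (107, 228, 158), (107, 214, 166), (107, 228, 162), (107, 224, 164), (109, 194, 163), (174, 19, 135), (25, 220, 183), (23, 125, 182), (26, 20, 178), (30, 12, 177)]
```

Emit:
apply_moves:
  rows:
    - [0,0.06,-0.012,0,0,0]
    - [0,0.11,-0.02,0,0,0]
    - [0,0.125,-0.022,0,0,0]
    - [0,0.125,-0.022,0,0,0]
  newtons: 120

```text
clock: 69.25
tcp_pos: [0.6243, -0.122, 0.023]
orientation: [-2.937, 0.034, -0.001]
contact_force: [-1.7, 8.5, 12.3]
grip_width: 0.0043
gripper_force: 120.4
```

Emit:
apply_moves:
  rows:
    - [0,0,0.004,0.03,0,0]
    - [0,0,0.006,0.06,0,0]
    - [0,0,0.006,0.08,0,0]
    - [0,0,0.006,0.1,0,0]
    - [0,0,0.006,0.1,0,0]

```text
clock: 69.88
tcp_pos: [0.6245, -0.125, 0.0227]
orientation: [-2.782, 0.036, -0.006]
contact_force: [-3.6, 1.8, 19.7]
grip_width: 0.0041
gripper_force: 121.7
```

```bash
cat >> h.py <<'E'
def cen(p,x0,y0,z0,lo,hi,win=18):
    m=hsv(p,lo,hi); u=proj(p,(x0,y0,z0)).astype(int); W=np.zeros_like(m); W[u[1]-win:u[1]+win,u[0]-win:u[0]+win]=1; m&=W
    ys,xs=np.nonzero(m); return (round(float(xs.mean()),1),round(float(ys.mean()),1),int(xs.min()),int(xs.max()),int(ys.min()),int(ys.max()),len(xs)) if len(xs) else None
def four(y=0.):
    for k in("scene","side"):
        P=r.grab_frame(k)
        print(k,"red",cen(P,.588,.015+y,.065,(0,130,80),(6,255,255)),"pur",cen(P,.654,.014+y,.065,(132,60,40),(165,255,255)),"lip",cen(P,.6277,.067,.025,(20,120,120),(32,255,255),40))
E
python3 - <<'E'
from h import *
go2(.623,-.09,.022,7.5); print(np.round(r.get_obs()["moment"],2)); four()
E
```

```text
tcp [ 0.6245 -0.125   0.0227] zdir [ 0.009  0.351 -0.936] F [-3.6  1.8 19.7] w 0.0041 t 69.88
row [-0.009 -0.13   0.052] [-0.145 -0.    -0.001]
[1.07 0.62 0.33]
scene red (284.7, 196.4, 273, 295, 190, 209, 167) pur (277.4, 215.3, 267, 290, 204, 227, 382) lip (306.4, 230.5, 299, 314, 215, 246, 188)
side red (262.6, 204.1, 256, 271, 197, 210, 37) pur (243.3, 201.3, 225, 257, 193, 219, 308) lip (240.2, 233.7, 217, 264, 227, 241, 224)
```

Emit:
apply_moves:
  rows:
    - [0,-0.02,0.008,0,0,0]
    - [0,-0.045,0.017,0,0,0]
    - [0,-0.07,0.026,0,0,0]
    - [0,-0.095,0.035,0,0,0]
    - [0,-0.115,0.042,0,0,0]

```text
clock: 70.6
tcp_pos: [0.6273, -0.103, 0.023]
orientation: [-2.795, 0.042, -0.017]
contact_force: [-0.5, -13.5, 17.3]
grip_width: 0.0042
gripper_force: 124.6
```

```bash
python3 - <<'E'
from h import *
go2(.623,-.09,.022,7.5); print(np.round(r.get_obs()["moment"],2)); four(.02)
E
```

```text
tcp [ 0.6273 -0.103   0.023 ] zdir [ 0.017  0.339 -0.941] F [ -0.5 -13.5  17.3] w 0.0042 t 70.6
row [-0.019 -0.047  0.021] [-0.137 -0.005 -0.003]
[-2.66  0.24  0.1 ]
scene red (293.2, 200.5, 282, 303, 194, 214, 170) pur (286.4, 219.2, 275, 298, 206, 232, 402) lip (307.8, 232.9, 299, 314, 216, 246, 49)
side red (256.6, 209.6, 250, 267, 201, 217, 71) pur (238.6, 207.2, 220, 254, 197, 225, 327) lip (240.7, 233.6, 217, 264, 227, 241, 242)
```

Emit:
apply_moves:
  rows:
    - [0,-0.015,0.006,0,0,0]
    - [0,-0.03,0.011,0,0,0]
    - [0,-0.04,0.015,-0.03,0,0]
    - [0,-0.04,0.015,-0.07,0,0]
    - [0,-0.04,0.015,-0.12,0,0]

```text
clock: 71.32
tcp_pos: [0.6276, -0.0918, 0.023]
orientation: [-2.983, 0.046, -0.013]
contact_force: [2.5, -10.4, 7.4]
grip_width: 0.0038
gripper_force: 120.3
```

Emit:
apply_moves:
  rows:
    - [0,0,0,0,0,0]
    - [0,0,0,0,0,0]
    - [0,0,0,0,0,0]
  claw: 0.38

```text
clock: 71.7
tcp_pos: [0.623, -0.085, 0.0189]
orientation: [-2.973, 0.04, 0.004]
contact_force: [0.9, 0.4, -0.2]
grip_width: 0.0327
gripper_force: 0.0
```

```bash
python3 - <<'E'
from h import *
go2(.623,-.09,.022,7.5); print(np.round(r.get_obs()["moment"],2)); four(.03)
E
```

```text
tcp [ 0.623  -0.085   0.0189] zdir [-0.     0.167 -0.986] F [ 0.9  0.4 -0.2] w 0.0327 t 71.7
row [ 0.     0.018 -0.016] [-0.023  0.003 -0.002]
[-0.18  0.01  0.01]
scene red (300.1, 204.3, 290, 310, 198, 218, 178) pur (293.4, 223.6, 283, 305, 211, 236, 400) lip None
side red (255.3, 215.8, 248, 265, 206, 224, 70) pur (236.5, 213.3, 226, 253, 202, 227, 370) lip None
```

Emit:
apply_moves:
  rows:
    - [0,0,-0.2,0,0,0]
    - [0,0.05,-0.4,0,0,0]
    - [0,0.15,-0.55,0,0,0]
    - [0,0.25,-0.7,-0.107,0,0]
    - [0,0.25,-0.7,-0.107,0,0]

```text
clock: 72.42
tcp_pos: [0.6236, -0.1761, 0.1846]
orientation: [3.138, -0.04, 0.003]
contact_force: [0.2, 0.5, -0.6]
grip_width: 0.0327
gripper_force: 0.0
```

Emit:
apply_moves:
  rows:
    - [0,0,0,0,0,-0.1]
    - [0,0,0,0,0,-0.2]
    - [0,0,0,0,0,-0.3]
    - [0,0,0,0,0,-0.42]
    - [0,0,0,0,0,-0.5]
  claw: 0.5

```text
clock: 73.05
tcp_pos: [0.6208, -0.1753, 0.1802]
orientation: [-2.912, -1.17, 0.008]
contact_force: [-0.4, 0.6, -0.5]
grip_width: 0.043
gripper_force: 0.0
```

Emit:
apply_moves:
  rows:
    - [0,0,0,0,0,-0.1]
    - [0,0,0,0,0,-0.2]
    - [0,0,0,0,0,-0.3]
    - [0,0,0,0,0,-0.42]
    - [0,0,0,0,0,-0.5]

```text
clock: 73.68
tcp_pos: [0.6207, -0.1753, 0.1802]
orientation: [-2.241, -2.194, 0.006]
contact_force: [-0.9, 0.5, 0.3]
grip_width: 0.0427
gripper_force: 0.0
```

Emit:
apply_moves:
  rows:
    - [0,0,0,0,0.1,0]
    - [0,0,0,0,0.222,0]
    - [0,0,0,0,0.222,0]
    - [0,0,0,0,0.222,0]

```text
clock: 74.18
tcp_pos: [0.6212, -0.1754, 0.1807]
orientation: [-2.06, -2.004, -0.356]
contact_force: [0.3, 1.3, -0.2]
grip_width: 0.0426
gripper_force: 0.0
```

```bash
python3 - <<'E'
from h import *
push(-.2,.014,tilt=20)
E
```

```text
lane s,lat -0.2475 0.0005 z 0.1807 F [ 0.3  1.3 -0.2] t 74.17
zdir [ 0.004  0.341 -0.94 ] row [-0.049  0.005  0.691] [-0.003  0.001 -0.002]
```

Emit:
apply_moves:
  rows:
    - [-0.02,0.005,0.22,0,0,0]
    - [-0.05,0.005,0.44,0,0,0]
    - [-0.06,0.005,0.6,0,0,0]
    - [-0.049,0.005,0.685,0,0,0]
    - [-0.049,0.005,0.685,0,0,0]

```text
clock: 74.8
tcp_pos: [0.6227, -0.1249, 0.0153]
orientation: [-2.053, -2.008, -0.355]
contact_force: [0.5, 0.8, 1.4]
grip_width: 0.0423
gripper_force: 0.0
```

Emit:
apply_moves:
  rows:
    - [0.03,0,0.011,0,0,0]
    - [0.06,0,0.022,0,0,0]
    - [0.09,0,0.033,0,0,0]
    - [0.12,0,0.044,0,0,0]
    - [0.15,0,0.055,0,0,0]

```text
clock: 75.42
tcp_pos: [0.6256, -0.0919, 0.0169]
orientation: [-2.065, -2.007, -0.357]
contact_force: [0.1, -6.8, 2.9]
grip_width: 0.0431
gripper_force: 3.0
```

```bash
python3 - <<'E'
from h import *
push(-.14,.016,tilt=20); four(.045)
E
```

```text
lane s,lat -0.1639 -0.0019 z 0.0169 F [ 0.1 -6.8  2.9] t 75.42
zdir [ 0.009  0.337 -0.942] row [ 0.089 -0.008  0.035] [ 0.     0.004 -0.003]
scene red (302.9, 204.3, 292, 312, 198, 218, 170) pur (296.1, 223.9, 286, 307, 212, 236, 399) lip None
side red (253.9, 217.0, 247, 263, 207, 226, 71) pur (234.9, 214.3, 224, 251, 203, 228, 368) lip None
```

Emit:
apply_moves:
  rows:
    - [0.034,-0.005,0.012,0,0,0]
    - [0.068,-0.005,0.0245,0,0,0]
    - [0.1015,-0.005,0.037,0,0,0]
    - [0.138,-0.005,0.0415,0,0,0]
    - [0.175,-0.005,0.046,0,0,0]

```text
clock: 76.15
tcp_pos: [0.6249, -0.0467, 0.0202]
orientation: [-2.065, -2.005, -0.356]
contact_force: [-0.5, -5.6, -0.9]
grip_width: 0.0424
gripper_force: 3.1
```

```bash
python3 - <<'E'
from h import *
push(-.1,.024,tilt=20); four(.09)
E
```

```text
lane s,lat -0.1187 -0.0001 z 0.0202 F [-0.5 -5.6 -0.9] t 76.15
zdir [ 0.007  0.337 -0.941] row [ 0.076 -0.001  0.011] [-0.001  0.003 -0.003]
scene red (318.4, 203.7, 308, 328, 197, 217, 171) pur (312.5, 223.3, 302, 324, 210, 236, 416) lip None
side red (247.2, 221.6, 241, 258, 211, 230, 68) pur (228.2, 218.3, 210, 244, 208, 232, 384) lip None
```

Emit:
apply_moves:
  rows:
    - [0.0125,0,0.001,0,0,0]
    - [0.025,0,0.002,0,0,0]
    - [0.037,0,0.003,0,0,0]
    - [0.05,0,0.004,0,0,0]
    - [0.062,0,0.005,0,0,0]

```text
clock: 76.88
tcp_pos: [0.6251, -0.0315, 0.0242]
orientation: [-2.064, -2.005, -0.356]
contact_force: [-0.3, -6.5, 1.7]
grip_width: 0.0428
gripper_force: 3.3
```

```bash
python3 - <<'E'
from h import *
push(-.085,.03,tilt=20); four(.105)
E
```

```text
lane s,lat -0.1035 0.0 z 0.0242 F [-0.3 -6.5  1.7] t 76.88
zdir [ 0.007  0.338 -0.941] row [ 0.077 -0.     0.003] [-0.001  0.003 -0.003]
scene red (324.3, 203.4, 314, 334, 197, 216, 177) pur (318.6, 223.2, 308, 330, 210, 236, 414) lip None
side red (245.7, 223.4, 239, 256, 214, 232, 73) pur (226.1, 219.8, 210, 242, 209, 233, 393) lip None
```

Emit:
apply_moves:
  rows:
    - [0.0125,0,0.001,0,0,0]
    - [0.025,0,0.001,0,0,0]
    - [0.038,0,0.001,0,0,0]
    - [0.051,0,0.001,0,0,0]
    - [0.063,0,0.001,0,0,0]

```text
clock: 77.6
tcp_pos: [0.6259, -0.0171, 0.0297]
orientation: [-2.065, -2.005, -0.357]
contact_force: [-0.6, -7.9, 3.7]
grip_width: 0.0429
gripper_force: 3.8
```

```bash
python3 - <<'E'
from h import *
push(-.085,.03,tilt=20); four(.12)
E
```

```text
lane s,lat -0.0891 -0.0004 z 0.0297 F [-0.6 -7.9  3.7] t 77.6
zdir [ 0.007  0.338 -0.941] row [ 0.016 -0.002  0.004] [-0.001  0.003 -0.003]
scene red (330.4, 204.0, 320, 340, 198, 217, 177) pur (324.9, 224.0, 315, 336, 211, 237, 407) lip None
side red (243.8, 225.8, 235, 254, 217, 234, 78) pur (223.2, 222.3, 204, 239, 212, 242, 407) lip None
```

Emit:
apply_moves:
  rows:
    - [0.0125,0,0.001,0,0,0]
    - [0.025,0,0.002,0,0,0]
    - [0.037,0,0.004,0,0,0]
    - [0.049,0,0.006,0,0,0]
    - [0.061,0,0.009,0,0,0]

```text
clock: 78.32
tcp_pos: [0.6267, -0.0014, 0.0331]
orientation: [-2.064, -2.005, -0.358]
contact_force: [-0.2, -6.3, 4.1]
grip_width: 0.0428
gripper_force: 2.9
```

```bash
python3 - <<'E'
from h import *
push(-.05,.036,tilt=20); four(.135)
p=r.grab_frame("side")
for i in "24": 
    for d in r.landmark_of(p,f"lantern{i}_mid")[:1]: print(i,round(d["conf"],2),at(p,d["point"],.06).round(3))
E
```

```text
lane s,lat -0.0734 -0.0008 z 0.0331 F [-0.2 -6.3  4.1] t 78.33
zdir [ 0.008  0.338 -0.941] row [ 0.092 -0.003  0.021] [-0.     0.002 -0.003]
scene red (337.9, 207.0, 330, 346, 202, 215, 151) pur (332.5, 227.8, 324, 342, 215, 242, 383) lip None
side red (240.2, 233.1, 231, 251, 223, 247, 138) pur (219.4, 231.4, 209, 237, 219, 248, 469) lip None
2 0.56 [0.673 0.054 0.06 ]
4 0.66 [0.591 0.046 0.06 ]
```

Emit:
apply_moves:
  rows:
    - [0.0376,0,0.0137,0,0,0]
    - [0.075,0,0.027,0,0,0]
    - [0.113,0,0.041,0,0,0]
    - [0.15,0,0.055,0,0,0]
    - [0.188,0,0.068,0,0,0]

```text
clock: 79.2
tcp_pos: [0.627, 0.0517, 0.0325]
orientation: [-2.06, -2.006, -0.357]
contact_force: [0.7, -3.2, -1.0]
grip_width: 0.0428
gripper_force: 1.4
```

```bash
python3 - <<'E'
from h import *
push(-.003,.034,tilt=20); four(.185)
E
```

```text
lane s,lat -0.0203 0.0002 z 0.0325 F [ 0.7 -3.2 -1. ] t 79.2
zdir [ 0.005  0.34  -0.94 ] row [0.067 0.001 0.018] [-0.002  0.001 -0.002]
scene red (358.7, 212.3, 351, 367, 206, 220, 160) pur (354.0, 233.2, 344, 364, 220, 247, 385) lip None
side red (231.6, 242.2, 223, 243, 232, 257, 146) pur (210.7, 241.1, 200, 229, 228, 258, 485) lip None
```

Emit:
apply_moves:
  rows:
    - [0.013,0,0.005,0,0,0]
    - [0.026,0,0.009,0,0,0]
    - [0.039,0,0.014,0,0,0]
    - [0.052,0,0.018,0,0,0]
    - [0.064,0,0.022,0,0,0]

```text
clock: 79.92
tcp_pos: [0.6276, 0.068, 0.0329]
orientation: [-2.06, -2.006, -0.357]
contact_force: [0.2, -3.6, -1.3]
grip_width: 0.0428
gripper_force: 1.8
```

```bash
python3 - <<'E'
from h import *
push(.003,.034,tilt=20); four(.205)
E
```

```text
lane s,lat -0.004 0.0 z 0.0329 F [ 0.2 -3.6 -1.3] t 79.92
zdir [ 0.005  0.34  -0.94 ] row [0.028 0.    0.005] [-0.002  0.001 -0.002]
scene red (363.8, 213.8, 356, 372, 208, 222, 159) pur (359.3, 235.1, 350, 369, 222, 249, 380) lip (303.8, 235.7, 299, 313, 215, 245, 38)
side red (229.8, 246.4, 220, 241, 236, 259, 152) pur (208.5, 244.2, 193, 226, 231, 261, 486) lip None
```

Emit:
apply_moves:
  rows:
    - [0.006,0,0.002,0,0,0]
    - [0.012,0,0.004,0,0,0]
    - [0.018,0,0.0065,0,0,0]
    - [0.02,0,0.007,0,0,0]

```text
clock: 80.53
tcp_pos: [0.6278, 0.0733, 0.033]
orientation: [-2.06, -2.006, -0.358]
contact_force: [1.1, -3.2, -1.3]
grip_width: 0.0428
gripper_force: 1.5
```

Emit:
apply_moves:
  rows:
    - [-0.05,0,-0.018,0,0,0]
    - [-0.15,0,-0.1,0,0,0]
    - [-0.2,0,-0.3,0,0,0]
    - [-0.2,0,-0.55,0,-0.1,0]
    - [-0.2,0,-0.8,0,-0.222,0]

```text
clock: 81.15
tcp_pos: [0.6254, -0.0453, 0.2065]
orientation: [-2.256, -2.186, 0.005]
contact_force: [1.2, 0.8, -1.0]
grip_width: 0.0424
gripper_force: 0.0
```

```bash
python3 - <<'E'
from h import *
push(0,.034,tilt=20); four(.205)
p=r.grab_frame("wrist")
u=np.array([.0244,.9997]); 
for n,(s,l) in dict(red=(.145,-.036),pur=(.145,.03),blu=(.055,-.041),amb=(.055,.041)).items():
    X=np.array([.6277,.072])+u*s+np.array([.9997,-.0244])*l; print(n,X.round(3),top(p,n,*X,.089))
d=r.outline_of(p,"crate")
if d: print("crate",d[0]["conf"],np.round(d[0]["rect"]),rect(p,d[0]["pixels"],.049))
H=cv2.cvtColor(p["pixels"],cv2.COLOR_RGB2HSV)
for lat in(-.05,0,.05):
    o=""
    for s in np.arange(-.03,.04,.001):
        X=np.array([.6277,.072])+u*s+np.array([.9997,-.0244])*lat; c=proj(p,np.r_[X,.025]).round().astype(int)
        h=H[c[1],c[0]] if 0<=c[1]<420 and 0<=c[0]<560 else (0,0,0)
        o+="Y" if 18<=h[0]<=34 and h[1]>110 else "B" if 98<=h[0]<=130 and h[1]>120 else "."
    print(lat,o)
E
```

```text
lane s,lat -0.1173 -0.0006 z 0.2065 F [ 1.2  0.8 -1. ] t 81.15
zdir [-0.003 -0.002 -1.   ] row [ 0.471 -0.004  0.689] [-0.001  0.224 -0.005]
scene red (365.8, 214.2, 358, 374, 208, 222, 159) pur (361.6, 235.3, 352, 371, 222, 249, 380) lip (306.3, 230.5, 299, 314, 215, 245, 181)
side red (229.1, 247.2, 219, 240, 237, 260, 135) pur (207.6, 245.0, 193, 226, 232, 262, 492) lip None
red [0.595 0.218] [ 213 -180]
pur [0.661 0.216] [ 317 -179]
blu [0.588 0.128] [208 -34]
amb [0.67  0.126] [331 -33]
crate 0.68 [174.  10. 195.  45.] (array([0.6292, 0.0935]), 35.0, 150.1, 89.8)
-0.05 .............YYYYYYYYYYYYYYYYYYY........BBBBBBBBBBBBBBB..........BBBBB
0 .............YYYYYYYYYYYYYYYYYYY........BBBBBBBBBBBBBBB...............
0.05 ..............YYYYYYYYYYYYYYYYYY........BBBBBBBBBBBBBBB.........Y.....
```

Emit:
apply_moves:
  rows:
    - [0.2,0,-0.2,0,0,0]
    - [0.4,0,-0.4,0,0,0]
    - [0.6,0,-0.5,0,0,0]
    - [0.72,0,-0.6,0,0,0]
    - [0.72,0,-0.6,0,0,0]

```text
clock: 81.98
tcp_pos: [0.6306, 0.1416, 0.3553]
orientation: [-2.24, -2.194, -0.004]
contact_force: [-0.7, -0.9, 0.2]
grip_width: 0.0426
gripper_force: 0.0
```

```bash
python3 - <<'E'
from h import *
p=r.grab_frame("wrist"); print(p["eye"])
u=np.array([.0244,.9997])
for n,(s,l) in dict(red=(.147,-.036),pur=(.147,.03),blu=(.058,-.041),amb=(.058,.041)).items():
    X=np.array([.6277,.072])+u*s+np.array([.9997,-.0244])*l; print(n,X.round(3),top(p,n,*X,.089))
d=r.outline_of(p,"crate")
if d: print("crate",d[0]["conf"],np.round(d[0]["rect"]),rect(p,d[0]["pixels"],.049))
for n in("insert_base","brush_mid"):
    for d in r.landmark_of(p,n)[:1]: print(n,d["conf"],at(p,d["point"],.023).round(3))
E
```

```text
[0.63212598 0.21145036 0.49762163]
red [0.595 0.22 ] (array([0.595 , 0.2166]), 40.5, 40.7, -1.4)
pur [0.661 0.218] (array([0.662 , 0.2147]), 41.6, 41.0, -0.9)
blu [0.588 0.131] (array([0.589 , 0.1272]), 41.6, 41.6, -4.5)
amb [0.67  0.129] (array([0.6713, 0.1285]), 41.1, 41.6, -1.1)
crate 0.7 [217.  67. 127. 151.] (array([0.6312, 0.188 ]), 150.6, 152.0, 88.5)
insert_base 0.91 [0.628 0.174 0.023]
```

```bash
python3 -c "
from bench import r
print(r.hand_in())"
```

```text
the job is handed in; nothing more can be done
None
```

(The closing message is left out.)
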